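# Gang-clamp heel blocks in a ratchet vice

### The arm

A 7-joint arm with a two-finger parallel gripper is mounted at the origin on the work surface. World frame = base frame: x ahead of the robot, y to its left, z up, the work surface at z = 0. Lengths are in mm, angles in rad, forces in N, time in s.
With the tool pointing down it reaches from about 350 to 900 mm from the base axis. Payload 7.2 kg.
Tool frame: the origin (TCP) lies at the very end of the fingers, on their centre line; the grasp point (between the pads) lies 19 mm behind it; z points along the fingers, y is the direction in which the jaws open and shut (so a half turn about z gives the same grasp; the last joint's range is limited). The gripper opens to 88 mm and grips with 3 to 60 N. Pads are 20 mm wide; open, the fingers measure 115 mm over their backs; the gripper's body (75 mm by 178 mm) begins 61 mm behind the grasp point.
Start: joints at [1.139, 0.411, -0.013, 1.596, 0.006, 1.134, -0.082], TCP at [222.381, -584.102, 222.653] pointing down, gripper open.
Joint ranges: [-2.95, 2.95], [-0.29, 1.99], [-1.47, 1.44], [0.14, 2.54], [-1.03, 4.17], [0.13, 1.85], [-2.86, 2.86]. Speed limits (rad/s): [2.39, 2.39, 3.01, 3.01, 3.14, 3.14, 3.14].

### API

Orientations are given as a unit quaternion [w, x, y, z].
In Python, from rig import env, viewer, workorder gives the robot as it stands.
- The arm moves only by the shell command python3 -m handwheel 'ROWS' [FORCE]. ROWS is a JSON object of lists of equal length, an entry for each row: "travel": the shift along the tool's x, y, z in m, a list of three; "turn": the turn, a rotation vector about the tool's x, y, z in degrees, a list of three; "claw": the opening, from -1 (shut) to 1 (fully open). In form: {"travel": [[tx, ty, tz], ...], "turn": [[rx, ry, rz], ...], "claw": [claw, ...]}. A call has exactly 5 rows; each row is the pose to reach, as a shift and turn from the pose commanded when the call began, along the tool's axes at that moment; what a row does not reach only later rows make up. A row lasts 1/12 s, in which the tool goes at most 41.7 mm and 7.16 degrees, less where a joint would pass 70% of its speed; a pose out of reach is approached as far as the arm can. A call with a gripper value outside its range is refused whole. The fingers move at their own pace and stop on an object; FORCE is the grip in N (left out, the last holds). Time passes only in rows, so rows that repeat a pose let the fingers close, or fill a call up. It gives the time, the measured TCP pose, the force and the opening at its end, in the units of the state.
- env.get_obs(): the state, without advancing time (a new reading comes with each control period).
- viewer.snapshot(name): name is "scene" or "top" or "wrist"; returns a dict with "color" (400x640x3 uint8, blue, green, red), "z_map" (400x640 float32, mm along the optical axis (not along the pixel's ray), 0 where there is no reading), "K" (3x3 intrinsics, pixels), "R" (3x3) and "t" (3): a world point X has camera coordinates R X + t; the wrist camera has in their place "tool_from_camera" (4x4, takes a point from camera to tool coordinates, whose origin is the TCP and whose axes are the flange's). Camera axes: x right, y down, z forward; pixel columns grow to the right and rows downward; lengths in mm; the calibration is good to about 2 mm. The wrist camera is an equidistant fisheye: a pixel r from the principal point sees the ray r / f radians off the axis. A picture is of the moment at which its call begins: read the wrist's pose just before it.
- workorder.sign_off(): hands the job in, once; it reports no verdict.
The state is a dict: "time_s": time; "q": joint angles; "qd": joint speeds; "joint_torque": joint torques, N m; "tcp_pos": TCP position; "eef_rot": TCP orientation; "force": force on the tool from outside, world axes, zero at the start; "ft_torque": the same for the moment, N m; "width": finger opening in mm.
Only numpy, scipy, OpenCV 4.12 (cv2) and the standard library are available. Lean on these libraries where they do the work, as an engineer would, in place of code of your own. Each camera call takes 0.05 s, during which the arm holds its last target.

### The job

Get the loose heel blocks ready for edge trimming: stand them all, on their straight edges, side by side and square between the jaws on the vice's bed, face to face and centred on the jaws' middle line, then close the sliding jaw onto them with the ratchet lever alone until the pack is held snugly and squarely between both leather faces, without crushing it, and let go. The reversible ratchet may be set either way: swing the lever to and fro to find out which way it grips and what that does to the jaw, and flip the red thumb catch if it would open the jaw. Do not push the sliding jaw by hand, and leave the bottle, the jar and the shoe last alone.

Things in the scene. Friction and masses are not known exactly. Their poses are not given: they have to be found in the camera images.
- vice: green cast gang vice bolted to the bench, 310 mm long along its y. Origin: on the bench under the loading area. Top of its flat bed: z = 30 mm, 100 mm wide, free from the sliding jaw to the fixed jaw's face at y = 85 mm. Middle line of the jaws: x = 0. Fixed jaw at the +y end, sliding jaw facing it, housing with rack pinion and ratchet head at the -y end. Jaws reach 87 mm above the bench.
- fixed_jaw: fixed jaw with a brown leather face 70 mm wide, from 4 to 54 mm above the bed. Origin: on the face, at bed height; the face looks to -y (axes as the vice's), at y = 85 mm in the vice.
- jaw_block: green body of the sliding jaw, 80 mm wide, 24 mm thick; moves with joint jaw and is not to be pushed by hand. Origin: on the jaw's face line at bed height.
- pad: leather-faced pressure pad of the sliding jaw, 70 mm wide, from 3 to 53 mm above the bed, on a loose upright swivel (up to 0.06 rad either way); it lies flat against a square pack by itself. Origin: on its face at bed height; the face looks to +y.
- jaw (a joint): travel of the sliding jaw in m; grows as it closes (towards +y of the vice). The opening between the two leather faces is 0.125 - jaw; range -0.030 to 0.090. The drive moves it 14 mm per radian of the ratchet wheel; friction holds it where it is left (about 25 N).
- lever (a joint): swing of the ratchet lever, rad, about its upright axis, positive = anticlockwise from above; at 0 it points along the vice's -y; stops at -0.75 and 0.75. One way it turns the ratchet wheel (up to 0.27 rad lost motion before it bites) and moves the jaw, the other way it clicks back freely. It stays where left (about 1.5 N at the knob to move it free, 4.5 N driving).
- knob (a point): middle of the upright round wooden knob at the lever's end: 26 mm diameter, from 108 to 150 mm above the bench, this point at 129 mm, 130 mm from the lever's axis. The lever's arm under it is 22 mm wide, its top 102 mm above the bench.
- lever_axis (a point): point on the lever's upright axis, 129 mm above the bench, at x = 0, y = -150 mm in the vice.
- catch (a joint): angle of the red thumb catch that reverses the ratchet, rad, positive = anticlockwise from above, relative to the lever. It snaps over centre and rests near +0.4 or -0.4. In one position the ratchet grips when the lever swings one way, in the other when it swings the other way; which is which is not marked: try it.
- catch_fin (a point): middle of the upright red fin of the catch on top of the lever's arm: 6 mm thick across the lever, 14 mm long, from 106 to 130 mm above the bench, this point at 118 mm. The fin is 71 mm from the lever's axis and 8 mm to one side of the lever's middle line; push it sideways about 16 mm (about 2 N) and it snaps to the other side.
- heel1: stacked-leather shoe heel block, brown with one black rubber face, D-shaped: 52 mm wide (x), 24 mm thick (y), standing on its straight edge, 48 mm high with a round top (sides upright for the lowest 22 mm); 70 g. Origin: centre of the underside, z up. Two to four of the heels are there in a run, the others are absent.
- heel2: stacked-leather shoe heel block, brown with one black rubber face, D-shaped: 52 mm wide (x), 24 mm thick (y), standing on its straight edge, 48 mm high with a round top (sides upright for the lowest 22 mm); 70 g. Origin: centre of the underside, z up. Two to four of the heels are there in a run, the others are absent.
- heel3: stacked-leather shoe heel block, brown with one black rubber face, D-shaped: 52 mm wide (x), 24 mm thick (y), standing on its straight edge, 48 mm high with a round top (sides upright for the lowest 22 mm); 70 g. Origin: centre of the underside, z up. Two to four of the heels are there in a run, the others are absent.
- heel4: stacked-leather shoe heel block, brown with one black rubber face, D-shaped: 52 mm wide (x), 24 mm thick (y), standing on its straight edge, 48 mm high with a round top (sides upright for the lowest 22 mm); 70 g. Origin: centre of the underside, z up. Two to four of the heels are there in a run, the others are absent.
- cement: bystander: amber bottle with a black cap, 60 mm diameter, 130 mm tall. Origin: centre of the underside.
- tacks: bystander: brass-coloured jar with a steel lid, 68 mm diameter, 75 mm tall. Origin: centre of the underside.
- last: bystander: green plastic shoe last lying sole down, 220 mm long (x), 62 mm wide, 92 mm tall. Origin: centre of the underside.
Not all that is in view belongs to the job. What is shaped like the heel3 but orange or yellow is not meant.

How it is judged:
By the outcome, as a careful person would: the job done as asked, in the order asked, and still so for the second after the job is handed in, with the robot touching nothing.
Of heel1, heel2, heel3, heel4 only 2 to 4 are there at a start; the rules pass over those that are not, and their reading is None.
At some moment in a run one of heel1, heel2, heel3, heel4 may be knocked a few centimetres aside while the robot is not near it.
It also fails if it takes over 210 s, if anything falls off the work surface, if the arm or the gripper's body presses on something with over 40 N, if the wrist force passes 120 N, or if a joint passes its speed limit or range.

## Working session

There is one attempt and no reset: what is moved stays moved. The work goes in short steps, Python scripts to look and compute and a shell command to move; the robot and the scene stay as the last step left them, time stands still between calls to the robot, and variables do not carry over. Pictures are saved under pics/ and viewed, and the job is handed in when it is done.

```bash
ls; mkdir -p pics; cat > h.py <<'E'
import numpy as np, cv2
from rig import env, viewer, workorder
from scipy.spatial.transform import Rotation as Rn
def st():
    o=env.get_obs(); return o
def snap(n,fn=None):
    s=viewer.snapshot(n)
    if fn: cv2.imwrite('pics/'+fn,s['color'])
    return s
def cloud(s):
    z=s['z_map'];K=s['K'];h,w=z.shape
    u,v=np.meshgrid(np.arange(w),np.arange(h))
    c=np.stack([(u-K[0,2])/K[0,0]*z,(v-K[1,2])/K[1,1]*z,z],-1)
    return (c-s['t'])@s['R']   # R^T (c-t)
def toolR(o=None):
    o=o or st(); q=o['eef_rot']; return Rn.from_quat([q[1],q[2],q[3],q[0]]).as_matrix()
E
python3 - <<'E'
from h import *
o=st();print(o)
for n in('scene','top','wrist'):
    s=snap(n,n+'0.png');print(n,s['K'].tolist(),[ (k,np.round(s[k],3).tolist()) for k in s if k in('R','t','tool_from_camera')])
E
```

```text
pics
{'time_s': 0.0, 'q': array([ 1.13881984,  0.4119053 , -0.0126952 ,  1.59704122,  0.00559494,
        1.1342919 , -0.0822209 ]), 'qd': array([-0.00109121, -0.0019139 ,  0.00118498,  0.00151965,  0.0006473 ,
       -0.00133814,  0.00122312]), 'joint_torque': array([-3.58679890e-04, -5.87957525e+01,  6.41415082e-01, -2.91080868e+01,
       -5.39429637e-02,  1.81849144e-02,  8.28761426e-05]), 'tcp_pos': array([ 222.15152489, -583.64550492,  221.80695615]), 'eef_rot': array([-7.79251243e-04,  9.83504821e-01,  1.80880125e-01, -2.02452292e-04]), 'force': array([-0.43223675, -0.13963629, -0.80381333]), 'ft_torque': array([ 0.03892027, -0.0283446 ,  0.0195737 ]), 'width': 87.80132613010879}
scene [[518.1798681062427, 0.0, 324.40479986142003], [0.0, 518.1798681062427, 195.3733265186064], [0.0, 0.0, 1.0]] [('R', [[-0.134, 0.991, 0.005], [0.551, 0.078, -0.831], [-0.824, -0.108, -0.557]]), ('t', [-47.116, -258.39, 1982.693])]
top [[400.1965500615166, 0.0, 315.5464431088787], [0.0, 400.1965500615166, 201.58951614463692], [0.0, 0.0, 1.0]] [('R', [[-0.074, -0.997, 0.003], [-0.975, 0.071, -0.211], [0.211, -0.019, -0.977]]), ('t', [154.189, 601.893, 1023.616])]
wrist [[309.70691628693146, 0.0, 315.7420323609681], [0.0, 309.70691628693146, 197.80085808901632], [0.0, 0.0, 1.0]] [('tool_from_camera', [[0.001, -0.959, -0.285, 79.275], [1.0, 0.001, 0.0, 0.794], [-0.0, -0.285, 0.959, -160.211], [0.0, 0.0, 0.0, 1.0]])]
```

View pics/top0.png

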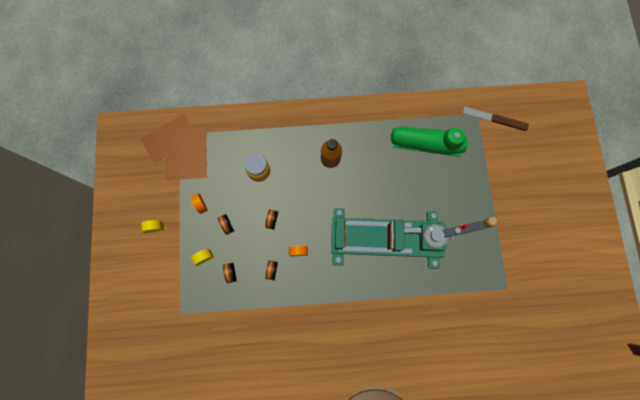

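View pics/scene0.png

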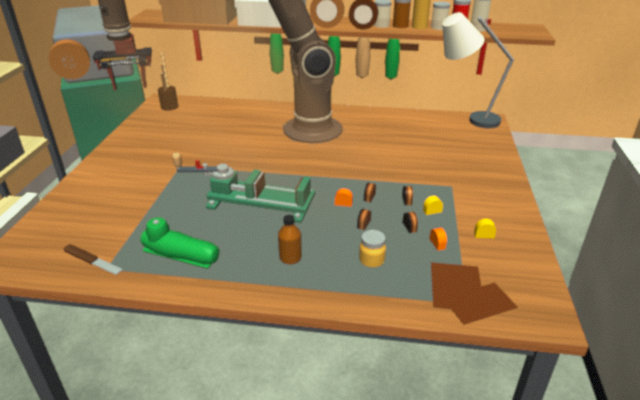

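View pics/wrist0.png

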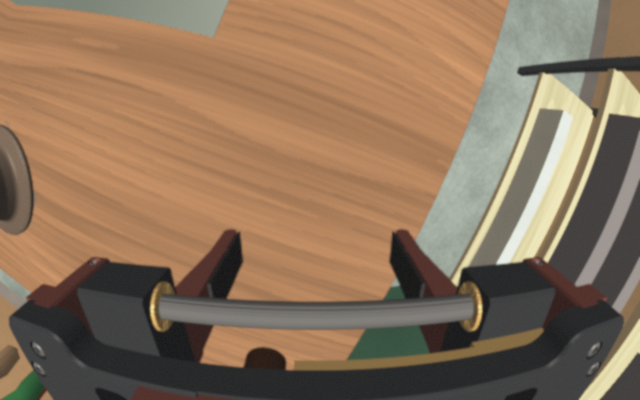

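```bash
python3 - <<'E'
from h import *
s=snap('top');P=cloud(s);im=s['color']
cv2.imwrite('pics/topz.png',cv2.resize(im[190:300,180:510],None,fx=2.4,fy=2.4,interpolation=cv2.INTER_CUBIC))
hsv=cv2.cvtColor(im,cv2.COLOR_BGR2HSV)
# tall things
m=((P[...,2]>12)&(P[...,2]<160)&(P[...,0]>100)&(s['z_map']>0)).astype(np.uint8)
n,l,stt,c=cv2.connectedComponentsWithStats(m)
for i in range(1,n):
    if stt[i,4]<25: continue
    p=P[l==i];t=p[p[:,2]>p[:,2].max()-15]
    hs=hsv[l==i]
    r=cv2.minAreaRect(p[:,:2].astype(np.float32))
    print(i,stt[i].tolist(),'mean',p.mean(0).round(0),'z',p[:,2].max().round(0),'rect',np.round(r[0]),np.round(r[1]),round(r[2],1),'bgr',np.median(im[l==i],0))
E
```

```text
13 [490, 114, 39, 16, 283] mean [ 822. -484.   17.] z 24.0 rect [ 824. -483.] [115.  26.] 68.2 bgr [31. 52. 82.]
19 [391, 126, 77, 29, 1701] mean [ 769. -228.   57.] z 97.0 rect [ 776. -230.] [218.  67.] 77.9 bgr [ 52. 129.  18.]
20 [320, 139, 22, 29, 496] mean [739.  59.  85.] z 134.0 rect [747.  57.] [59. 53.] 79.6 bgr [14. 57. 81.]
21 [245, 153, 25, 28, 548] mean [721. 265.  63.] z 81.0 rect [727. 266.] [63. 63.] 67.7 bgr [157. 146. 138.]
24 [190, 193, 17, 21, 194] mean [637. 436.  39.] z 51.0 rect [640. 438.] [51. 24.] 23.9 bgr [  0.  105.  197.5]
25 [265, 209, 13, 20, 190] mean [578. 236.  40.] z 54.0 rect [580. 236.] [24. 51.] 73.6 bgr [33.  64.5 99.5]
26 [331, 208, 167, 61, 4982] mean [503. -98.  54.] z 155.0 rect [ 501. -128.] [404. 160.] 83.6 bgr [ 94. 117.  59.]
27 [217, 214, 17, 20, 195] mean [573. 362.  39.] z 54.0 rect [577. 365.] [52. 25.] 23.1 bgr [34. 61. 99.]
28 [141, 220, 22, 13, 218] mean [583. 564.  38.] z 51.0 rect [585. 570.] [25. 54.] 4.7 bgr [  0. 161. 192.]
29 [289, 246, 19, 10, 183] mean [485. 167.  41.] z 52.0 rect [486. 167.] [49. 24.] 86.3 bgr [  0. 108. 205.]
30 [191, 249, 22, 17, 217] mean [489. 428.  39.] z 53.0 rect [489. 432.] [25. 51.] 24.0 bgr [  0. 169. 198.]
31 [265, 260, 13, 21, 199] mean [439. 243.  40.] z 53.0 rect [440. 244.] [25. 52.] 76.9 bgr [ 37.  69. 103.]
32 [223, 262, 13, 21, 215] mean [440. 355.  39.] z 51.0 rect [442. 357.] [52. 24.] 8.6 bgr [31. 60. 93.]
```

View pics/topz.png

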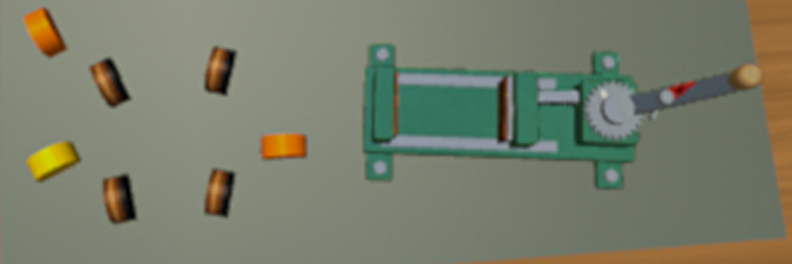

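```bash
python3 - <<'E'
from h import *
for n in('top','scene'):
    s=snap(n);P=cloud(s);im=s['color'];hsv=cv2.cvtColor(im,cv2.COLOR_BGR2HSV)
    roi=(P[...,0]>400)&(P[...,0]<620)&(P[...,1]<140)&(P[...,1]>-360)
    def rep(nm,m):
        m=m.astype(np.uint8);k,l,stt,c=cv2.connectedComponentsWithStats(m)
        for i in range(1,k):
            if stt[i,4]<12: continue
            p=P[l==i];r=cv2.minAreaRect(p[:,:2].astype(np.float32))
            print(n,nm,stt[i].tolist(),p.mean(0).round(1),np.round(r[0],1),np.round(r[1],1),round(r[2],1))
    z=P[...,2]
    rep('jawtops',roi&(z>80)&(z<94)&(hsv[...,0]>60)&(hsv[...,0]<95))
    rep('bedtop',roi&(z>25)&(z<35))
    rep('knobtop',roi&(z>140)&(z<160))
    rep('red',roi&(z>95)&(z<140)&((hsv[...,0]<6)|(hsv[...,0]>174))&(hsv[...,1]>150))
    rep('base',roi&(z>8)&(z<36))
E
```

```text
top jawtops [336, 218, 9, 30, 239] [520.1  53.5  85.8] [520.   52.7] [21.1 77.2] 84.0
top jawtops [395, 220, 9, 30, 265] [ 502.9 -101.1   87.1] [ 503.5 -101.1] [22.  77.6] 82.8
top jawtops [423, 224, 13, 10, 23] [ 515.8 -179.5   87. ] [ 516.3 -179.5] [ 9.5 38.8] 34.0
top bedtop [331, 217, 114, 40, 2207] [501.1 -49.2  30.2] [505.8 -81.8] [310.5 100.4] 83.6
top bedtop [404, 220, 40, 8, 187] [ 537.6 -171.3   30.3] [ 535.5 -185.3] [110.5  20.7] 86.4
top knobtop [487, 217, 11, 10, 81] [ 512.1 -321.   148.1] [ 512.5 -322.3] [23.2 20.4] 12.4
top red [460, 224, 9, 6, 28] [ 507.9 -260.3  119.3] [ 508.3 -261.6] [ 9.  15.3] 21.3
top base [331, 208, 114, 61, 2623] [498.3 -48.   28. ] [505.6 -82.6] [312.1 158.7] 83.5
top base [404, 211, 40, 17, 293] [ 544.5 -186.6   25.1] [ 549.  -183.5] [ 42.  110.9] 4.9
scene jawtops [245, 171, 14, 14, 85] [ 514.3 -100.4   83.6] [ 508.9 -100.7] [23.1 72.3] 83.0
scene jawtops [297, 177, 13, 15, 92] [525.1  56.6  83.2] [523.8  56.6] [19.3 79.5] 84.5
scene bedtop [237, 181, 8, 4, 23] [ 460.1 -152.    27.7] [ 461.  -151.3] [26.9 20.8] 9.0
scene bedtop [207, 185, 108, 25, 998] [525.7 -52.7  28. ] [510.9 -77.9] [310.4 105.5] 85.1
scene knobtop [173, 153, 8, 5, 33] [ 519.  -318.8  145. ] [ 519.4 -319.6] [18.8 27.1] 88.5
scene red [196, 161, 7, 7, 27] [ 510.7 -260.5  112.6] [ 509.8 -258.3] [13.6 16.8] 13.0
scene base [236, 181, 9, 4, 27] [ 461.1 -152.7   27.5] [ 464.2 -151.1] [32.4 22. ] 5.7
scene base [207, 185, 109, 37, 1712] [534.7 -58.5  24. ] [510.3 -79.2] [311.7 159.9] 84.0
```

```bash
cat >> h.py <<'E'
def go(x,y,z,yaw):
    """shift+turn to target; yaw=deg of tool x in world, tool down"""
    o=st();R=toolR(o)
    d=R.T@(np.array([x,y,z])-o['tcp_pos'])/1000
    a=np.radians(yaw);T=np.array([[np.cos(a),np.sin(a),0],[np.sin(a),-np.cos(a),0],[0,0,-1]])
    r=np.degrees(Rn.from_matrix(R.T@T).as_rotvec())
    print('go',(x,y,z,yaw),'travel',d.round(4).tolist(),'turn',r.round(2).tolist())
def pose():
    o=st();R=toolR(o)
    print('t',round(o['time_s'],2),'tcp',o['tcp_pos'].round(1),'yaw',round(np.degrees(np.arctan2(R[1,0],R[0,0])),2),'tilt',np.round(R[:2,2],4),'F',o['force'].round(1),'w',round(o['width'],1),'q',o['q'].round(2))
def wcloud(s,o):
    K=s['K'];f=K[0,0];z=s['z_map'];h,w=z.shape
    u,v=np.meshgrid(np.arange(w),np.arange(h));a=u-K[0,2];b=v-K[1,2];r=np.hypot(a,b)+1e-9
    th=r/f;t=np.tan(np.minimum(th,1.5))
    c=np.stack([a/r*t*z,b/r*t*z,z],-1)
    M=s['tool_from_camera'];p=c@M[:3,:3].T+M[:3,3]
    return p@toolR(o).T+o['tcp_pos']
def wsnap(fn=None):
    o=st();s=snap('wrist',fn);return s,wcloud(s,o)
E
python3 - <<'E'
from h import *
pose();go(222,-584,330,20.8);go(520,-60,330,83.6)
E
```

```text
t 0.3 tcp [ 222.3 -584.   222.4] yaw 20.85 tilt [-0.0002  0.0005] F [ 0.6 -0.1 -0.5] w 87.8 q [ 1.14  0.41 -0.01  1.6   0.01  1.13 -0.08]
go (222, -584, 330, 20.8) travel [-0.0003, -0.0001, -0.1076] turn [-0.03, 0.0, 0.05]
go (520, -60, 330, 83.6) travel [0.4646, -0.3838, -0.1075] turn [-0.03, -0.01, -62.75]
```

```bash
python3 -m handwheel '{"travel":[[0,0,-0.04],[0,0,-0.08],[0,0,-0.11],[0.025,-0.02,-0.11],[0.05,-0.04,-0.11]],"turn":[[0,0,0],[0,0,0],[0,0,-5],[0,0,-10],[0,0,-15]],"claw":[1,1,1,1,1]}'
python3 - <<'E'
from h import *
pose();go(520,-60,330,83.6)
E
```

```text
time_s: 0.72
tcp_pos: [254.3, -530.2, 334.6]
eef_rot: [0.002, 0.951, 0.308, 0.0]
force: [1.4, 0.3, -0.4]
width: 87.6
t 0.72 tcp [ 254.3 -530.2  334.6] yaw 35.87 tilt [ 0.0013 -0.0038] F [ 1.4  0.3 -0.4] w 87.6 q [ 1.1   0.28 -0.08  1.53  0.02  1.34  0.08]
go (520, -60, 330, 83.6) travel [0.4908, -0.2253, 0.0032] turn [0.18, 0.16, -47.73]
```

```bash
python3 -m handwheel '{"travel":[[0.035,-0.016,0],[0.07,-0.032,0],[0.105,-0.048,0],[0.14,-0.064,0],[0.175,-0.08,0]],"turn":[[0,0,-5],[0,0,-10],[0,0,-15],[0,0,-20],[0,0,-25]],"claw":[1,1,1,1,1]}'
python3 - <<'E'
from h import *
pose();go(520,-60,330,83.6)
E
```

```text
time_s: 1.13
tcp_pos: [350.4, -359.9, 332.8]
eef_rot: [0.0, 0.861, 0.508, -0.0]
force: [0.8, -1.4, 0.9]
width: 87.7
t 1.13 tcp [ 350.4 -359.9  332.8] yaw 61.08 tilt [ 0.0002 -0.0005] F [ 0.8 -1.4  0.9] w 87.7 q [ 0.93  0.13 -0.25  1.71  0.04  1.3   0.16]
go (520, -60, 330, 83.6) travel [0.3445, 0.0035, 0.0027] turn [0.02, 0.03, -22.52]
```

```bash
python3 -m handwheel '{"travel":[[0.04,0,0],[0.08,0,0],[0.12,0,0],[0.16,0,0],[0.2,0,0]],"turn":[[0,0,-5],[0,0,-10],[0,0,-15],[0,0,-20],[0,0,-22.5]],"claw":[1,1,1,1,1]}'
python3 -m handwheel '{"travel":[[0.04,0.055,0],[0.07,0.055,0],[0.1,0.055,0],[0.13,0.055,0],[0.13,0.055,0]],"turn":[[0,0,0],[0,0,0],[0,0,0],[0,0,0],[0,0,0]],"claw":[1,1,1,1,1]}'
python3 - <<'E'
from h import *
pose()
s,P=wsnap('w1.png');im=s['color'];np.save('w1P.npy',P);pose()
E
```

```text
time_s: 1.55
tcp_pos: [447.8, -185.1, 333.0]
eef_rot: [0.0, 0.745, 0.667, -0.0]
force: [0.9, 0.1, -0.1]
width: 87.9
time_s: 1.97
tcp_pos: [517.7, -56.6, 332.9]
eef_rot: [-0.001, 0.744, 0.668, 0.001]
force: [0.3, 0.8, 1.3]
width: 87.7
t 1.97 tcp [517.7 -56.6 332.9] yaw 83.88 tilt [0.0006 0.0031] F [0.3 0.8 1.3] w 87.7 q [ 0.49  0.2  -0.55  1.65  0.1   1.32 -0.19]
t 2.02 tcp [517.3 -60.3 332.8] yaw 83.72 tilt [0.0003 0.0011] F [ 0.7 -0.6  0.2] w 88.0 q [ 0.49  0.2  -0.55  1.65  0.11  1.32 -0.19]
```

View pics/w1.png

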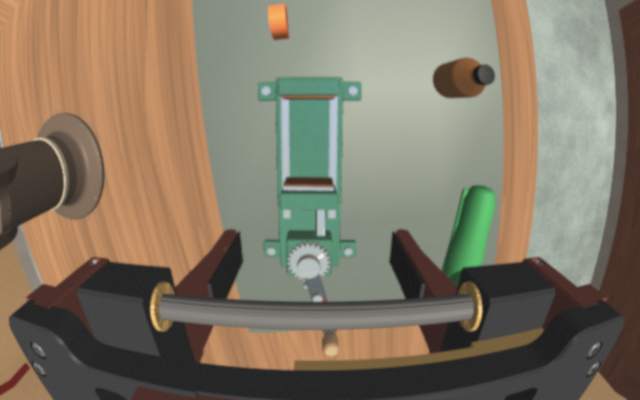

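```bash
cat > vice.py <<'E'
from h import *
def rect(p): 
    r=cv2.minAreaRect(p[:,:2].astype(np.float32));return np.round(r[0],1),np.round(r[1],1),round(r[2],2)
def lines():
    s,P=wsnap();im=s['color'];hsv=cv2.cvtColor(im,cv2.COLOR_BGR2HSV);z=P[...,2]
    green=(hsv[...,0]>60)&(hsv[...,0]<95)&(hsv[...,1]>60)
    roi=(P[...,0]>400)&(P[...,0]<620)&(P[...,1]<140)&(P[...,1]>-360)&(s['z_map']>0)
    m=(roi&(z>78)&(z<94)&green).astype(np.uint8)
    k,l,stt,c=cv2.connectedComponentsWithStats(m)
    for i in range(1,k):
        if stt[i,4]>60: print('jawtop',stt[i].tolist(),P[l==i].mean(0).round(1),rect(P[l==i]))
    m=(roi&(z>26)&(z<34)).astype(np.uint8)
    k,l,stt,c=cv2.connectedComponentsWithStats(m)
    for i in range(1,k):
        if stt[i,4]>60: print('bed',stt[i].tolist(),P[l==i].mean(0).round(1),rect(P[l==i]))
    return s,P,hsv
if __name__=='__main__':
    pose();s,P,hsv=lines();z=P[...,2]
    # leather: brown vertical faces
    br=((hsv[...,0]<18)&(hsv[...,1]>90)&(z>33)&(z<86)&(P[...,0]>440)&(P[...,0]<570)&(P[...,1]>-130)&(P[...,1]<80)).astype(np.uint8)
    k,l,stt,c=cv2.connectedComponentsWithStats(br)
    for i in range(1,k):
        if stt[i,4]>15:
            p=P[l==i];A=np.polyfit(p[:,0],p[:,1],1);print('leather',stt[i].tolist(),p.mean(0).round(1),'x',p[:,0].min().round(1),p[:,0].max().round(1),'slope deg',np.degrees(np.arctan(A[0])).round(2),'y@515',np.polyval(A,515).round(1))
E
python3 vice.py
```

```text
t 2.02 tcp [517.3 -60.3 332.8] yaw 83.72 tilt [0.0003 0.0011] F [ 0.7 -0.6  0.2] w 88.0 q [ 0.49  0.2  -0.55  1.65  0.11  1.32 -0.19]
jawtop [278, 75, 61, 17, 958] [520.5  52.5  84. ] (array([520.7,  52.5]), array([21.4, 78.5]), 83.57)
jawtop [280, 188, 57, 19, 984] [ 503.4 -101.6   84.6] (array([ 502.9, -102.9]), array([25.3, 78. ]), 84.69)
bed [275, 73, 68, 191, 7201] [509.3 -52.6  28.3] (array([505.5, -80.8]), array([308.7, 100.9]), 83.79)
leather [283, 92, 51, 3, 143] [520.2  38.8  78.5] x 486.8 551.7 slope deg -6.26 y@515 39.3
leather [285, 176, 47, 7, 282] [507.2 -79.1  69.3] x 474.3 537.4 slope deg -7.15 y@515 -80.0
```

```bash
python3 -m handwheel '{"travel":[[0.04,0,0],[0.08,0,0],[0.12,0,0],[0.16,0,0],[0.2,0,0]],"turn":[[0,0,0],[0,0,0],[0,0,0],[0,0,0],[0,0,0]],"claw":[1,1,1,1,1]}'
python3 -m handwheel '{"travel":[[0.04,0.02,0.01],[0.08,0.04,0.02],[0.12,0.05,0.03],[0.14,0.05,0.03],[0.14,0.05,0.03]],"turn":[[0,0,0],[0,0,0],[0,0,0],[0,0,0],[0,0,0]],"claw":[1,1,1,1,1]}'
python3 -m handwheel '{"travel":[[0,0,0],[0,0,0],[0,0,0],[0,0,0],[0,0,0]],"turn":[[0,0,0],[0,0,0],[0,0,0],[0,0,0],[0,0,0]],"claw":[1,1,1,1,1]}'
cat > heels.py <<'E'
from h import *
import sys
def heels(zlo=6,zhi=58,fn=None,roi=(380,640,190,420)):
    s,P=wsnap(fn);im=s['color'];hsv=cv2.cvtColor(im,cv2.COLOR_BGR2HSV);z=P[...,2]
    m=((z>zlo)&(z<zhi)&(P[...,0]>roi[0])&(P[...,0]<roi[1])&(P[...,1]>roi[2])&(P[...,1]<roi[3])&(s['z_map']>0)).astype(np.uint8)
    k,l,stt,c=cv2.connectedComponentsWithStats(m)
    for i in range(1,k):
        if stt[i,4]<60: continue
        p=P[l==i];r=cv2.minAreaRect(p[:,:2].astype(np.float32))
        (w,h),a=r[1],r[2]
        th=a if w<h else a-90
        th=th%180
        hi=p[p[:,2]>p[:,2].max()-8]
        print('px',c[i].round(),'ctr',np.round(r[0],1),'size',np.round(r[1],1),'thick-axis deg',round(th,1),'zmax',p[:,2].max().round(1),'top',hi.mean(0).round(1),'bgr',np.median(im[l==i],0))
    return s
if __name__=='__main__':
    pose();heels(fn=sys.argv[1])
E
python3 heels.py w2.png
```

```text
time_s: 2.48
tcp_pos: [540.8, 133.7, 332.7]
eef_rot: [0.001, 0.748, 0.663, -0.0]
force: [1.7, -0.5, 0.1]
width: 87.8
time_s: 2.9
tcp_pos: [605.7, 272.2, 300.0]
eef_rot: [-0.002, 0.746, 0.666, -0.001]
force: [-1.3, -0.5, 0.3]
width: 87.6
time_s: 3.32
tcp_pos: [606.6, 266.0, 303.3]
eef_rot: [0.001, 0.748, 0.664, 0.0]
force: [-0.0, -0.2, -0.0]
width: 88.0
t 3.32 tcp [606.6 266.  303.3] yaw 83.21 tilt [ 0.0012 -0.0005] F [-0.  -0.2 -0. ] w 88.0 q [-0.08  0.5  -0.64  1.35  0.3   1.38 -0.83]
px [225.  73.] ctr [496.3 415.8] size [25.2 18.4] thick-axis deg 111.3 zmax 45.8 top [492.4 416.4  40.9] bgr [ 84.  168.5 201. ]
px [285.  96.] ctr [577.3 364.9] size [52.7 25.2] thick-axis deg 111.9 zmax 48.4 top [577.  365.   44.4] bgr [ 69.  91. 124.]
px [198. 116.] ctr [442.8 357.2] size [51.2 25.1] thick-axis deg 98.8 zmax 48.1 top [443.3 357.   44.3] bgr [ 66.  85. 120.]
px [300. 185.] ctr [580.8 236.6] size [25.3 53.1] thick-axis deg 73.7 zmax 47.4 top [581.  236.6  44. ] bgr [ 54.  73. 103.]
px [209. 192.] ctr [440.7 243.6] size [25.6 52.6] thick-axis deg 76.9 zmax 48.4 top [440.9 243.7  44.4] bgr [51. 69. 97.]
px [244. 218.] ctr [487.4 192.3] size [ 4.6 23.9] thick-axis deg 89.8 zmax 34.3 top [487.9 191.6  30.7] bgr [ 58.  97. 170.]
```

View pics/w2.png

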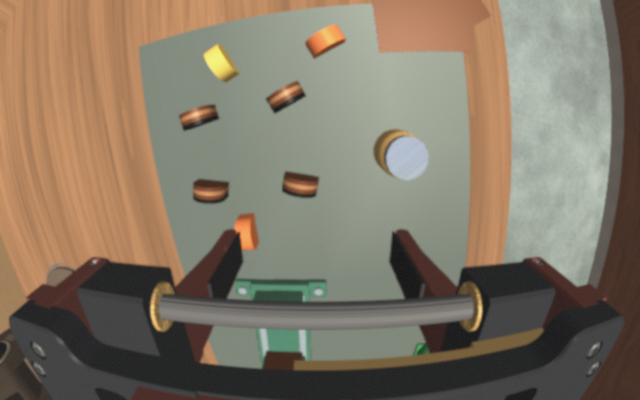

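```bash
python3 - <<'E'
from h import *
im=cv2.imread('pics/w2.png');cv2.imwrite('pics/crop2.png',cv2.resize(im[30:250,170:360],None,fx=3,fy=2.7,interpolation=cv2.INTER_CUBIC)[:600])
go(580.8,236.6,120,73.7)
E
```

```text
go (580.8, 236.6, 120, 73.7) travel [-0.0325, -0.0222, 0.1832] turn [0.06, 0.01, 9.54]
```

View pics/crop2.png

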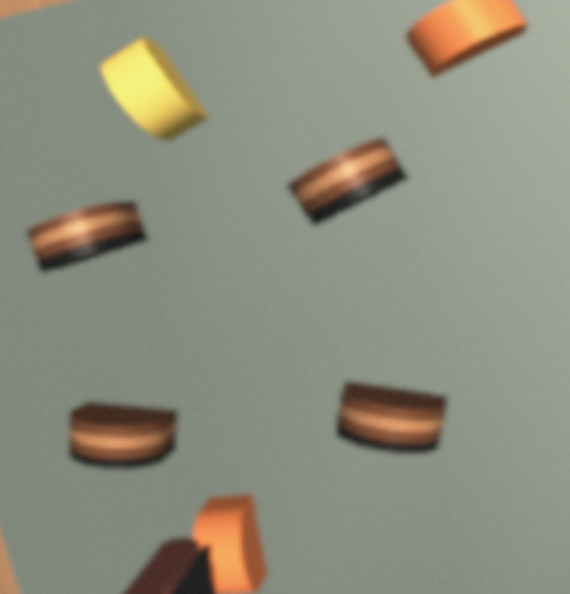

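The crop shows the four brown/black heels (w2 px (285,96), (198,116), (300,185), (209,192)). The orange and yellow ones are decoys. I'll take the heel at (300,185) first.

```bash
python3 -m handwheel '{"travel":[[-0.016,-0.011,0.03],[-0.0325,-0.0222,0.065],[-0.0325,-0.0222,0.1],[-0.0325,-0.0222,0.14],[-0.0325,-0.0222,0.183]],"turn":[[0,0,5],[0,0,9.5],[0,0,9.5],[0,0,9.5],[0,0,9.5]],"claw":[1,1,1,1,1]}'
python3 -m handwheel '{"travel":[[0,0,0],[0,0,0],[0,0,0],[0,0,0],[0,0,0]],"turn":[[0,0,0],[0,0,0],[0,0,0],[0,0,0],[0,0,0]],"claw":[1,1,1,1,1]}'
python3 - <<'E'
from h import *
pose();go(580.8,236.6,4,73.7)
from heels import heels
heels(fn='w3.png',roi=(540,620,200,280))
E
```

```text
time_s: 3.78
tcp_pos: [580.9, 237.1, 120.9]
eef_rot: [0.001, 0.8, 0.6, 0.001]
force: [0.8, -0.8, 0.6]
width: 87.4
time_s: 4.2
tcp_pos: [581.7, 238.8, 123.8]
eef_rot: [0.001, 0.8, 0.601, 0.002]
force: [0.1, 0.5, 0.5]
width: 88.0
t 4.2 tcp [581.7 238.8 123.8] yaw 73.83 tilt [0.004  0.0015] F [0.1 0.5 0.5] w 88.0 q [-0.07  0.58 -0.57  1.66  0.36  1.   -1.04]
go (580.8, 236.6, 4, 73.7) travel [-0.0027, -0.0006, 0.1198] turn [0.2, -0.15, 0.13]
px [314. 203.] ctr [581.1 236.3] size [25.6 51.5] thick-axis deg 73.6 zmax 48.2 top [581.1 236.7  44.2] bgr [ 51.  71. 105.]
```

View pics/w3.png

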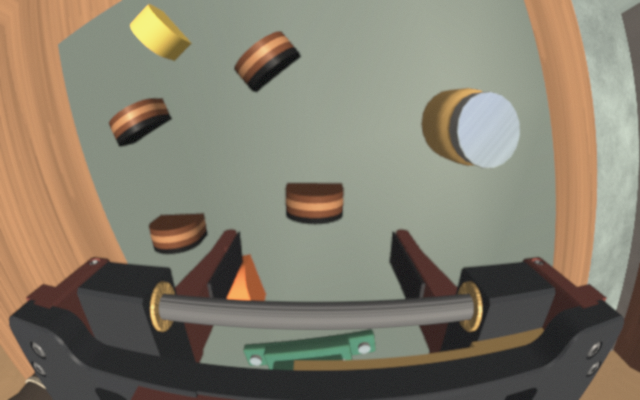

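```bash
python3 -m handwheel '{"travel":[[-0.0025,-0.0006,0.03],[-0.0025,-0.0006,0.06],[-0.0025,-0.0006,0.09],[-0.0025,-0.0006,0.11],[-0.0025,-0.0006,0.12]],"turn":[[0.2,-0.15,0],[0.2,-0.15,0],[0.2,-0.15,0],[0.2,-0.15,0],[0.2,-0.15,0]],"claw":[1,1,1,1,1]}'
python3 -m handwheel '{"travel":[[0,0,0],[0,0,0],[0,0,0],[0,0,0],[0,0,0]],"turn":[[0,0,0],[0,0,0],[0,0,0],[0,0,0],[0,0,0]],"claw":[1,1,0.3,0.1,0]}' 20
python3 -m handwheel '{"travel":[[0,0,0],[0,0,0],[0,0,0],[0,0,0],[0,0,0]],"turn":[[0,0,0],[0,0,0],[0,0,0],[0,0,0],[0,0,0]],"claw":[0,-0.1,-0.1,-0.1,-0.1]}' 20
python3 - <<'E'
from h import *
pose();go(581,236.5,150,73.7)
E
```

```text
time_s: 4.67
tcp_pos: [578.4, 235.2, 0.0]
eef_rot: [-0.001, 0.799, 0.601, -0.003]
force: [-35.0, -15.3, 97.5]
width: 87.8
time_s: 5.08
tcp_pos: [579.5, 235.9, 1.7]
eef_rot: [-0.0, 0.8, 0.601, -0.002]
force: [0.1, -0.3, 1.1]
width: 71.3
time_s: 5.5
tcp_pos: [579.1, 235.7, 1.1]
eef_rot: [-0.001, 0.799, 0.601, -0.002]
force: [-0.5, -0.9, 1.9]
width: 51.9
t 5.5 tcp [579.1 235.7   1.1] yaw 73.84 tilt [-0.0039 -0.0016] F [-0.5 -0.9  1.9] w 51.9 q [-0.11  0.73 -0.5   1.74  0.46  0.8  -1.12]
go (581, 236.5, 150, 73.7) travel [0.0009, 0.0011, -0.1489] turn [-0.19, 0.15, 0.14]
```

```bash
python3 -m handwheel '{"travel":[[0,0,-0.02],[0,0,-0.05],[0,0,-0.09],[0,0,-0.125],[0,0,-0.14]],"turn":[[0,0,0],[0,0,0],[0,0,0],[0,0,0],[0,0,0]],"claw":[-0.1,-0.1,-0.1,-0.1,-0.1]}' 20
python3 - <<'E'
from h import *
pose();go(517.6,25.8,150,83.7)
E
```

```text
time_s: 5.92
tcp_pos: [581.1, 237.3, 145.8]
eef_rot: [-0.0, 0.799, 0.601, 0.001]
force: [-0.2, 0.4, 0.1]
width: 52.0
t 5.92 tcp [581.1 237.3 145.8] yaw 73.86 tilt [0.0009 0.001 ] F [-0.2  0.4  0.1] w 52.0 q [-0.06  0.56 -0.58  1.64  0.34  1.04 -1.03]
go (517.6, 25.8, 150, 83.7) travel [-0.2208, -0.0022, -0.0045] turn [0.04, -0.06, -9.84]
```

```bash
python3 -m handwheel '{"travel":[[-0.03,0,0],[-0.07,0,0],[-0.11,0,0],[-0.15,-0.001,0],[-0.185,-0.002,0]],"turn":[[0,0,-2],[0,0,-4],[0,0,-6],[0,0,-8],[0,0,-9.8]],"claw":[-0.1,-0.1,-0.1,-0.1,-0.1]}' 20
python3 - <<'E'
from h import *
pose();go(517.6,25.8,125,83.7)
E
```

```text
time_s: 6.33
tcp_pos: [525.0, 56.3, 141.2]
eef_rot: [-0.001, 0.745, 0.667, -0.003]
force: [0.7, -0.7, -1.2]
width: 51.9
t 6.33 tcp [525.   56.3 141.2] yaw 83.7 tilt [-0.0048 -0.0025] F [ 0.7 -0.7 -1.2] w 51.9 q [ 0.31  0.42 -0.64  1.89  0.3   0.94 -0.59]
go (517.6, 25.8, 125, 83.7) travel [-0.0311, -0.0039, 0.0163] turn [-0.26, 0.17, 0.0]
```

```bash
python3 -m handwheel '{"travel":[[-0.012,-0.0015,0],[-0.024,-0.003,0],[-0.0345,-0.004,0.004],[-0.0345,-0.004,0.01],[-0.0345,-0.004,0.016]],"turn":[[0,0,0],[0,0,0],[0,0,0],[0,0,0],[0,0,0]],"claw":[-0.1,-0.1,-0.1,-0.1,-0.1]}' 20
python3 -m handwheel '{"travel":[[0,0,0],[0,0,0],[0,0,0],[0,0,0],[0,0,0]],"turn":[[0,0,0],[0,0,0],[0,0,0],[0,0,0],[0,0,0]],"claw":[-0.1,-0.1,-0.1,-0.1,-0.1]}' 20
python3 - <<'E'
from h import *
pose();go(517.6,25.8,125,83.7);go(517.6,25.8,36,83.7)
s,P=wsnap('w4.png')
E
python3 vice.py
```

```text
time_s: 6.75
tcp_pos: [518.6, 25.7, 125.0]
eef_rot: [-0.001, 0.745, 0.667, -0.002]
force: [1.4, 0.7, -1.4]
width: 51.6
time_s: 7.17
tcp_pos: [518.5, 25.6, 125.7]
eef_rot: [-0.001, 0.745, 0.667, -0.002]
force: [-0.9, 0.4, -1.6]
width: 51.5
t 7.17 tcp [518.5  25.6 125.7] yaw 83.69 tilt [-0.0038 -0.0013] F [-0.9  0.4 -1.6] w 51.5 q [ 0.36  0.42 -0.63  1.92  0.31  0.9  -0.54]
go (517.6, 25.8, 125, 83.7) travel [0.0001, -0.0009, 0.0007] turn [-0.21, 0.1, -0.01]
go (517.6, 25.8, 36, 83.7) travel [0.0003, -0.0006, 0.0897] turn [-0.21, 0.1, -0.01]
t 7.22 tcp [518.5  25.4 125.7] yaw 83.68 tilt [-0.0038 -0.0015] F [ 1.2  0.2 -1.5] w 51.5 q [ 0.36  0.42 -0.63  1.92  0.31  0.9  -0.54]
jawtop [254, 166, 118, 34, 3571] [520.6  53.7  83.9] (array([520.4,  53.1]), array([22.3, 80.2]), 83.95)
jawtop [270, 340, 88, 20, 1496] [504.  -96.9  84.3] (array([504.1, -98.7]), array([19. , 77.9]), 83.23)
bed [256, 145, 116, 25, 1469] [522.6  66.6  28. ] (array([521.8,  63. ]), array([20.6, 99.2]), 82.67)
bed [258, 198, 112, 34, 2518] [516.3  11.3  28.3] (array([516. ,  10.8]), array([ 31.9, 100.1]), 83.72)
leather [264, 200, 99, 4, 391] [519.1  40.1  82.2] x 485.4 553.2 slope deg -6.21 y@515 40.5
leather [273, 331, 81, 5, 380] [507.4 -79.3  79.8] x 467.7 540.3 slope deg -6.7 y@515 -80.2
```

View pics/w4.png

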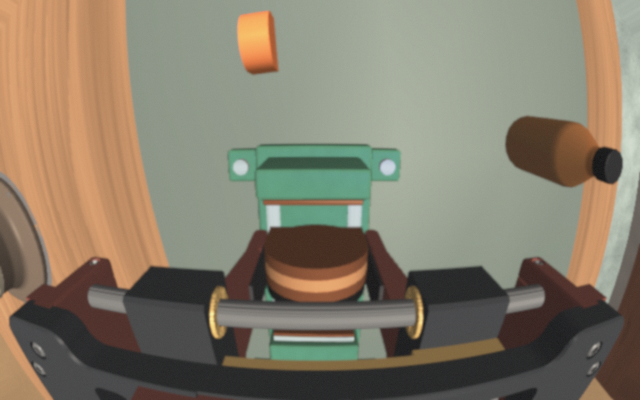

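```bash
cat > inhand.py <<'E'
from h import *
s,P=wsnap();o=st();R=toolR(o)
Q=(P-o['tcp_pos'])@R   # tool coords
hsv=cv2.cvtColor(s['color'],cv2.COLOR_BGR2HSV)
m=(np.abs(Q[...,0])<20)&(np.abs(Q[...,1])<24)&(Q[...,2]>-60)&(Q[...,2]<0)&(s['z_map']>0)&(hsv[...,0]<25)
q=Q[m];print(len(q),'tool x pct',np.percentile(q[:,0],[0,1,5,50,95,99,100]).round(1),'y',np.percentile(q[:,1],[0,1,99,100]).round(1),'z',np.percentile(q[:,2],[1,50,99]).round(1))
top=q[np.abs(q[:,1])<8]
f=q[(q[:,2]>-30)]; 
if len(f)>30:
    A=np.polyfit(f[:,1],f[:,0],1);print('front face tool x@0',A[1].round(2),'slope deg',np.degrees(np.arctan(A[0])).round(2),len(f))
b=q[(np.abs(q[:,1])<8)&(q[:,2]<q[:,2].min()+4)];print('ridge x',b[:,0].min().round(1),b[:,0].max().round(1))
E
python3 inhand.py
```

```text
6700 tool x pct [-10.5  -6.6  -4.   12.1  13.1  13.3  13.8] y [-24.  -23.1  23.3  24. ] z [-45.7 -36.6  -1.5]
front face tool x@0 12.46 slope deg 1.17 2282
ridge x -5.6 13.3
```

```bash
python3 -m handwheel '{"travel":[[0,-0.0007,0.02],[0,-0.0007,0.04],[0,-0.0007,0.06],[0,-0.0007,0.075],[0,-0.0007,0.08]],"turn":[[-0.2,0.1,0],[-0.2,0.1,0],[-0.2,0.1,0],[-0.2,0.1,0],[-0.2,0.1,0]],"claw":[-0.1,-0.1,-0.1,-0.1,-0.1]}' 20
python3 -m handwheel '{"travel":[[0,0,0],[0,0,0],[0,0,0.001],[0,0,0.002],[0,0,0.003]],"turn":[[0,0,0],[0,0,0],[0,0,0],[0,0,0],[0,0,0]],"claw":[-0.1,-0.1,-0.1,-0.1,-0.1]}' 20
python3 - <<'E'
from h import *
pose();go(517.7,25.3,32,83.7)
E
```

```text
time_s: 7.73
tcp_pos: [516.0, 24.7, 43.6]
eef_rot: [-0.001, 0.745, 0.667, -0.001]
force: [-0.4, -0.8, -0.7]
width: 51.7
time_s: 8.15
tcp_pos: [517.9, 25.0, 43.3]
eef_rot: [0.0, 0.745, 0.667, 0.0]
force: [-0.1, 0.4, -1.6]
width: 51.6
t 8.15 tcp [517.9  25.   43.3] yaw 83.63 tilt [ 0.0012 -0.0002] F [-0.1  0.4 -1.6] w 51.6 q [ 0.3   0.53 -0.56  1.99  0.42  0.73 -0.63]
go (517.7, 25.3, 32, 83.7) travel [0.0003, -0.0003, 0.0113] turn [0.07, 0.01, -0.07]
```

```bash
python3 -m handwheel '{"travel":[[0.0006,0,0.002],[0.0006,0,0.004],[0.0006,0,0.006],[0.0006,0,0.008],[0.0006,0,0.009]],"turn":[[0,0,0],[0,0,0],[0,0,0],[0,0,0],[0,0,0]],"claw":[-0.1,-0.1,-0.1,-0.1,-0.1]}' 20
python3 -m handwheel '{"travel":[[0,0,0],[0,0,0],[0,0,0.001],[0,0,0.0015],[0,0,0.002]],"turn":[[0,0,0],[0,0,0],[0,0,0],[0,0,0],[0,0,0]],"claw":[-0.1,-0.1,-0.1,-0.1,-0.1]}' 20
python3 -m handwheel '{"travel":[[0,0,0],[0,0,0],[0,0,0],[0,0,0],[0,0,0]],"turn":[[0,0,0],[0,0,0],[0,0,0],[0,0,0],[0,0,0]],"claw":[-0.1,-0.1,-0.1,-0.1,-0.1]}' 20
```

```text
time_s: 8.57
tcp_pos: [517.2, 25.1, 33.2]
eef_rot: [-0.0, 0.745, 0.667, -0.001]
force: [-0.7, -2.5, 0.0]
width: 51.6
time_s: 8.98
tcp_pos: [517.3, 25.2, 31.6]
eef_rot: [0.0, 0.745, 0.667, -0.0]
force: [0.1, -4.5, 2.1]
width: 51.6
time_s: 9.4
tcp_pos: [517.3, 25.2, 31.5]
eef_rot: [0.0, 0.745, 0.667, -0.0]
force: [-0.0, -5.8, 0.1]
width: 51.8
```

```bash
python3 -m handwheel '{"travel":[[-0.0005,0,0],[-0.0005,0,0],[-0.0005,0,0],[-0.0005,0,0],[-0.0005,0,0]],"turn":[[0,0,0],[0,0,0],[0,0,0],[0,0,0],[0,0,0]],"claw":[0.3,0.4,0.5,0.6,0.6]}' 20
python3 -m handwheel '{"travel":[[0,0,-0.01],[0,0,-0.03],[0,0,-0.065],[0,0,-0.1],[0,0,-0.12]],"turn":[[0,0,0],[0,0,0],[0,0,0],[0,0,0],[0,0,0]],"claw":[0.6,0.6,0.8,1,1]}' 20
python3 - <<'E'
from h import *
pose();go(520,150,190,83.7);snap('top','top1.png')
s,P=wsnap('w5.png')
E
```

```text
time_s: 9.82
tcp_pos: [517.4, 25.6, 31.6]
eef_rot: [-0.0, 0.745, 0.667, 0.0]
force: [0.2, -0.3, 0.3]
width: 70.2
time_s: 10.23
tcp_pos: [518.4, 25.9, 155.6]
eef_rot: [0.001, 0.745, 0.667, 0.001]
force: [-0.1, 0.4, 0.6]
width: 85.9
t 10.23 tcp [518.4  25.9 155.6] yaw 83.69 tilt [0.0031 0.0004] F [-0.1  0.4  0.6] w 85.9 q [ 0.38  0.38 -0.65  1.9   0.28  0.95 -0.51]
go (520, 150, 190, 83.7) travel [0.1235, -0.0119, -0.0344] turn [0.17, -0.04, -0.01]
```

View pics/w5.png

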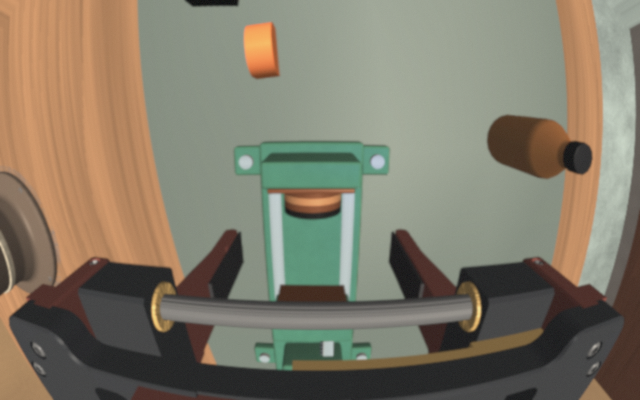

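```bash
python3 -m handwheel '{"travel":[[0.03,-0.02,-0.01],[0.065,-0.04,-0.01],[0.1,-0.06,-0.01],[0.135,-0.08,-0.01],[0.165,-0.09,-0.01]],"turn":[[0,0,2],[0,0,4],[0,0,6],[0,0,6.8],[0,0,6.8]],"claw":[1,1,1,1,1]}'
python3 - <<'E'
from h import *
pose();go(440.7,243.6,120,76.9)
E
```

```text
time_s: 10.75
tcp_pos: [443.5, 201.2, 161.5]
eef_rot: [-0.0, 0.783, 0.622, -0.001]
force: [0.8, -0.3, 0.3]
width: 88.0
t 10.75 tcp [443.5 201.2 161.5] yaw 76.89 tilt [-0.0012 -0.0005] F [ 0.8 -0.3  0.3] w 88.0 q [ 0.06  0.33 -0.71  1.96  0.26  0.95 -1.  ]
go (440.7, 243.6, 120, 76.9) travel [0.0407, -0.0123, 0.0415] turn [-0.06, 0.04, -0.01]
```

```bash
python3 -m handwheel '{"travel":[[0.02,-0.006,0.01],[0.037,-0.012,0.02],[0.037,-0.0123,0.03],[0.037,-0.0123,0.04],[0.037,-0.0123,0.0415]],"turn":[[0,0,0],[0,0,0],[0,0,0],[0,0,0],[0,0,0]],"claw":[1,1,1,1,1]}'
python3 -m handwheel '{"travel":[[0,0,0],[0,0,0],[0,0,0],[0,0,0],[0,0,0]],"turn":[[0,0,0],[0,0,0],[0,0,0],[0,0,0],[0,0,0]],"claw":[1,1,1,1,1]}'
python3 - <<'E'
from h import *
pose()
from heels import heels
heels(roi=(400,640,200,400))
go(440.7,243.6,14,76.9)
E
```

```text
time_s: 11.17
tcp_pos: [441.6, 236.1, 117.9]
eef_rot: [-0.0, 0.784, 0.621, -0.002]
force: [-1.2, -1.2, -0.1]
width: 87.7
time_s: 11.58
tcp_pos: [443.0, 237.5, 120.5]
eef_rot: [0.0, 0.784, 0.621, 0.0]
force: [0.5, -0.2, -0.4]
width: 87.8
t 11.58 tcp [443.  237.5 120.5] yaw 76.79 tilt [ 0.0004 -0.    ] F [ 0.5 -0.2 -0.4] w 87.8 q [-0.04  0.41 -0.68  1.97  0.33  0.88 -1.13]
px [429.  28.] ctr [574.7 364.4] size [49.5 24.6] thick-axis deg 112.0 zmax 47.9 top [574.2 364.3  44.1] bgr [ 58.  78. 105.]
px [278.  62.] ctr [441.5 357.2] size [51.6 24.9] thick-axis deg 98.5 zmax 48.4 top [441.7 357.   44.3] bgr [ 58.  78. 116.]
px [309. 195.] ctr [440.1 243.8] size [25.1 52.2] thick-axis deg 76.6 zmax 47.8 top [440.2 244.1  44.2] bgr [ 50.  70. 104.]
go (440.7, 243.6, 14, 76.9) travel [0.0053, -0.0036, 0.1064] turn [0.02, -0.0, -0.09]
```

```bash
python3 -m handwheel '{"travel":[[0.0055,-0.004,0.03],[0.0055,-0.004,0.06],[0.0055,-0.004,0.085],[0.0055,-0.004,0.1],[0.0055,-0.004,0.103]],"turn":[[0,0,0],[0,0,0],[0,0,0],[0,0,0],[0,0,0]],"claw":[1,1,1,1,1]}'
python3 -m handwheel '{"travel":[[0,0,0],[0,0,0],[0,0,0],[0,0,0.002],[0,0,0.004]],"turn":[[0,0,0],[0,0,0],[0,0,0],[0,0,0],[0,0,0]],"claw":[1,1,1,1,1]}'
python3 - <<'E'
from h import *
pose();go(440.3,243.8,3.5,76.9)
E
```

```text
time_s: 12.05
tcp_pos: [438.5, 243.1, 14.7]
eef_rot: [-0.0, 0.783, 0.622, -0.002]
force: [-0.6, 0.1, 0.4]
width: 87.6
time_s: 12.47
tcp_pos: [440.7, 244.3, 13.9]
eef_rot: [0.0, 0.784, 0.621, 0.001]
force: [-0.3, -0.1, 0.1]
width: 87.8
t 12.47 tcp [440.7 244.3  13.9] yaw 76.82 tilt [0.0015 0.0005] F [-0.3 -0.1  0.1] w 87.8 q [-0.15  0.57 -0.58  2.04  0.5   0.67 -1.28]
go (440.3, 243.8, 3.5, 76.9) travel [-0.0006, -0.0003, 0.0104] turn [0.07, -0.05, -0.08]
```

```bash
python3 -m handwheel '{"travel":[[-0.0006,-0.0003,0.003],[-0.0006,-0.0003,0.005],[-0.0006,-0.0003,0.007],[-0.0006,-0.0003,0.008],[-0.0006,-0.0003,0.009]],"turn":[[0,0,0],[0,0,0],[0,0,0],[0,0,0],[0,0,0]],"claw":[1,1,1,0.7,0.4]}' 20
python3 -m handwheel '{"travel":[[0,0,0],[0,0,0],[0,0,0],[0,0,0],[0,0,0]],"turn":[[0,0,0],[0,0,0],[0,0,0],[0,0,0],[0,0,0]],"claw":[0.3,0.1,0,-0.1,-0.1]}' 20
python3 -m handwheel '{"travel":[[0,0,0],[0,0,0],[0,0,0],[0,0,0],[0,0,0]],"turn":[[0,0,0],[0,0,0],[0,0,0],[0,0,0],[0,0,0]],"claw":[-0.1,-0.1,-0.1,-0.1,-0.1]}' 20
python3 -m handwheel '{"travel":[[0,0,-0.02],[0,0,-0.05],[0,0,-0.09],[0,0,-0.125],[0,0,-0.14]],"turn":[[0,0,0],[0,0,0],[0,0,0],[0,0,0],[0,0,0]],"claw":[-0.1,-0.1,-0.1,-0.1,-0.1]}' 20
python3 - <<'E'
from h import *
pose();go(515.5,0,145,83.7)
E
python3 inhand.py
```

```text
time_s: 12.88
tcp_pos: [439.4, 243.5, 3.8]
eef_rot: [-0.0, 0.783, 0.621, -0.0]
force: [-0.5, -0.3, -0.2]
width: 78.3
time_s: 13.3
tcp_pos: [439.5, 243.6, 4.1]
eef_rot: [-0.0, 0.783, 0.621, -0.0]
force: [-0.1, -0.3, -0.3]
width: 51.8
time_s: 13.72
tcp_pos: [439.5, 243.6, 4.1]
eef_rot: [-0.0, 0.783, 0.621, -0.0]
force: [0.4, -0.1, 1.4]
width: 52.2
time_s: 14.13
tcp_pos: [440.7, 244.9, 148.2]
eef_rot: [0.0, 0.783, 0.622, 0.002]
force: [0.3, 0.3, -1.0]
width: 52.1
t 14.13 tcp [440.7 244.9 148.2] yaw 76.87 tilt [0.0038 0.002 ] F [ 0.3  0.3 -1. ] w 52.1 q [-0.03  0.38 -0.71  1.94  0.3   0.93 -1.12]
go (515.5, 0, 145, 83.7) travel [-0.2215, 0.1284, 0.003] turn [0.2, -0.15, -6.83]
6406 tool x pct [-11.4  -8.2  -6.1  10.6  12.1  12.3  12.9] y [-24.  -23.   23.3  24. ] z [-41.5 -33.4  -1.3]
front face tool x@0 10.62 slope deg 1.01 2535
ridge x -7.9 12.4
```

```bash
python3 -m handwheel '{"travel":[[-0.03,0.017,0],[-0.065,0.037,0],[-0.1,0.058,0],[-0.135,0.078,0],[-0.17,0.098,0]],"turn":[[0,0,-1.5],[0,0,-3],[0,0,-4.5],[0,0,-6],[0,0,-6.8]],"claw":[-0.1,-0.1,-0.1,-0.1,-0.1]}' 20
python3 - <<'E'
from h import *
pose();go(514.9,1.2,120,83.7)
E
```

```text
time_s: 14.6
tcp_pos: [496.2, 53.7, 143.7]
eef_rot: [-0.0, 0.745, 0.667, -0.0]
force: [1.3, 0.3, -0.3]
width: 51.6
t 14.6 tcp [496.2  53.7 143.7] yaw 83.74 tilt [-0.0008 -0.0006] F [ 1.3  0.3 -0.3] w 51.6 q [ 0.35  0.37 -0.68  1.95  0.29  0.92 -0.59]
go (514.9, 1.2, 120, 83.7) travel [-0.0501, 0.0243, 0.0237] turn [-0.04, 0.04, 0.04]
```

```bash
python3 -m handwheel '{"travel":[[-0.02,0.01,0],[-0.04,0.02,0],[-0.052,0.0243,0],[-0.052,0.0243,0.01],[-0.052,0.0243,0.02]],"turn":[[0,0,0],[0,0,0],[0,0,0],[0,0,0],[0,0,0]],"claw":[-0.1,-0.1,-0.1,-0.1,-0.1]}' 20
python3 -m handwheel '{"travel":[[0,0,0],[0,0,0],[0,0,0],[0,0,0],[0,0,0]],"turn":[[0,0,0],[0,0,0],[0,0,0],[0,0,0],[0,0,0]],"claw":[-0.1,-0.1,-0.1,-0.1,-0.1]}' 20
cat > pack.py <<'E'
from h import *
import sys
s,P=wsnap(sys.argv[1] if len(sys.argv)>1 else None);o=st();R=toolR(o)
a=np.radians(83.7);ax=np.array([np.cos(a),np.sin(a)]);pr=np.array([np.sin(a),-np.cos(a)])
F=np.array([519.0,39.0])
S=(P[...,:2]-F)@ax; X=(P[...,:2]-F)@pr; Z=P[...,2]
Q=(P-o['tcp_pos'])@R; inh=(np.abs(Q[...,0])<16)&(np.abs(Q[...,1])<45)&(Q[...,2]>-70)&(o['width']<60)
hsv=cv2.cvtColor(s['color'],cv2.COLOR_BGR2HSV)
ok=(s['z_map']>0)&~inh&(np.abs(X)<45)
# ridge: brown+black heel tops near x=0, z 66..85
m=ok&(np.abs(X)<8)&(Z>66)&(Z<82)&(S<4)&(S>-125)
if m.any():
    v=np.sort(S[m]);h,e=np.histogram(v,np.arange(-125,5,1.0));print('ridge S occupied:',[int(x) for x in e[:-1][h>2]])
m=ok&(Z>40)&(Z<82)&(S<-3)&(S>-70)
if m.sum()>50: print('heel X pct',np.percentile(X[m],[0.5,99.5]).round(1), 'mid',np.percentile(X[m],[0.5,99.5]).mean().round(2))
b=(s['z_map']>0)&~inh&(Z>26)&(Z<32)&(S>-60)&(S<0)&(np.abs(X)<60)
print('bed X',np.percentile(X[b],[0.5,99.5]).round(1),'mid',np.percentile(X[b],[0.5,99.5]).mean().round(2))
print('tcp S',((o['tcp_pos'][:2]-F)@ax).round(2),'X',((o['tcp_pos'][:2]-F)@pr).round(2))
E
python3 - <<'E'
from h import *
pose();go(514.9,1.2,46,83.7)
E
python3 inhand.py; python3 pack.py w6.png
```

```text
time_s: 15.02
tcp_pos: [514.5, 1.6, 123.3]
eef_rot: [-0.0, 0.746, 0.666, 0.0]
force: [-0.9, 0.2, -0.5]
width: 51.6
time_s: 15.43
tcp_pos: [514.8, 2.1, 124.4]
eef_rot: [0.0, 0.745, 0.667, -0.0]
force: [0.2, -0.4, -1.0]
width: 51.6
t 15.43 tcp [514.8   2.1 124.4] yaw 83.71 tilt [ 0.0002 -0.0002] F [ 0.2 -0.4 -1. ] w 51.6 q [ 0.42  0.42 -0.65  1.94  0.32  0.89 -0.5 ]
go (514.9, 1.2, 46, 83.7) travel [-0.0009, 0.0002, 0.0784] turn [0.01, 0.01, 0.01]
6462 tool x pct [-11.9  -7.9  -5.6  11.3  12.7  12.9  13.3] y [-24.  -23.   23.4  24. ] z [-42.6 -34.4  -1.4]
front face tool x@0 11.5 slope deg 1.92 2417
ridge x -7.6 13.3
ridge S occupied: [-22, -21, -20, -19, -18, -17, -16, -15, -14, -13, -12, -11, -10, -9, -8, -7, -6, -5, -4, -3, -1, 0, 1, 2, 3]
heel X pct [-24.   25.6] mid 0.81
bed X [-49.5  49.2] mid -0.12
tcp S -37.55 X -0.08
```

View pics/w6.png

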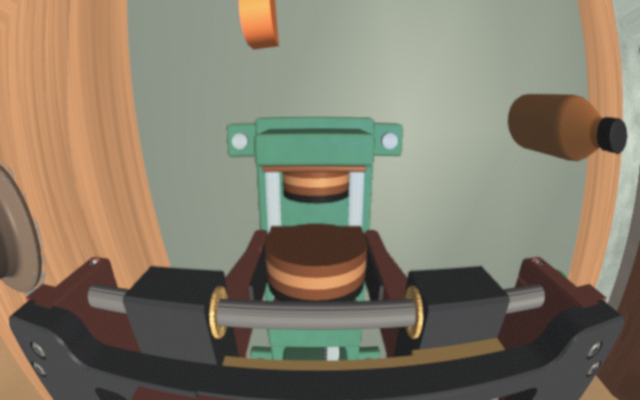

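```bash
python3 -m handwheel '{"travel":[[-0.0004,0,0.02],[-0.0004,0,0.04],[-0.0004,0,0.06],[-0.0004,0,0.075],[-0.0004,0,0.077]],"turn":[[0,0,0],[0,0,0],[0,0,0],[0,0,0],[0,0,0]],"claw":[-0.1,-0.1,-0.1,-0.1,-0.1]}' 20
python3 -m handwheel '{"travel":[[0,0,0],[0,0,0],[0,0,0],[0,0,0.002],[0,0,0.003]],"turn":[[0,0,0],[0,0,0],[0,0,0],[0,0,0],[0,0,0]],"claw":[-0.1,-0.1,-0.1,-0.1,-0.1]}' 20
python3 - <<'E'
from h import *
pose();go(514.85,1.4,34.5,83.7)
E
```

```text
time_s: 15.95
tcp_pos: [513.1, 0.8, 44.9]
eef_rot: [-0.001, 0.745, 0.667, -0.002]
force: [0.1, 0.2, -0.2]
width: 52.0
time_s: 16.37
tcp_pos: [515.1, 0.9, 44.7]
eef_rot: [0.0, 0.745, 0.667, 0.0]
force: [-0.2, 0.3, -1.1]
width: 52.1
t 16.37 tcp [515.1   0.9  44.7] yaw 83.63 tilt [ 0.001  -0.0004] F [-0.2  0.3 -1.1] w 52.1 q [ 0.36  0.53 -0.58  2.    0.43  0.74 -0.59]
go (514.85, 1.4, 34.5, 83.7) travel [0.0005, -0.0003, 0.0102] turn [0.06, 0.02, -0.07]
```

```bash
python3 -m handwheel '{"travel":[[0.0005,-0.0002,0.003],[0.0005,-0.0002,0.006],[0.0005,-0.0002,0.008],[0.0005,-0.0002,0.009],[0.0005,-0.0002,0.0095]],"turn":[[0,0,0],[0,0,0],[0,0,0],[0,0,0],[0,0,0]],"claw":[-0.1,-0.1,-0.1,-0.1,-0.1]}' 20
python3 -m handwheel '{"travel":[[0,0,0],[0,0,0],[0,0,0],[0,0,0.0005],[0,0,0.0005]],"turn":[[0,0,0],[0,0,0],[0,0,0],[0,0,0],[0,0,0]],"claw":[-0.1,-0.1,-0.1,-0.1,-0.1]}' 20
```

```text
time_s: 16.78
tcp_pos: [514.2, 1.5, 34.2]
eef_rot: [-0.0, 0.745, 0.667, -0.0]
force: [-0.1, 0.0, -0.2]
width: 52.0
time_s: 17.2
tcp_pos: [514.5, 1.5, 34.1]
eef_rot: [0.0, 0.745, 0.667, -0.0]
force: [-0.4, 0.1, -0.9]
width: 51.7
```

```bash
python3 -m handwheel '{"travel":[[0,0.0003,0.0003],[0,0.0003,0.0006],[0,0.0003,0.0008],[0,0.0003,0.0008],[0,0.0003,0.0008]],"turn":[[0,0,0],[0,0,0],[0,0,0],[0,0,0],[0,0,0]],"claw":[-0.1,-0.1,-0.1,-0.1,-0.1]}' 20
python3 -m handwheel '{"travel":[[0,0,0],[0,0,0],[0,0,0],[0,0,0],[0,0,0]],"turn":[[0,0,0],[0,0,0],[0,0,0],[0,0,0],[0,0,0]],"claw":[0.1,0.3,0.5,0.6,0.6]}' 20
python3 -m handwheel '{"travel":[[0,0,-0.01],[0,0,-0.03],[0,0,-0.065],[0,0,-0.1],[0,0,-0.12]],"turn":[[0,0,0],[0,0,0],[0,0,0],[0,0,0],[0,0,0]],"claw":[0.6,0.6,0.8,1,1]}' 20
python3 pack.py w7.png
python3 - <<'E'
from h import *
pose();go(442,357,150,98.6)
E
```

```text
time_s: 17.62
tcp_pos: [514.6, 1.4, 34.1]
eef_rot: [0.0, 0.745, 0.667, -0.001]
force: [-4.9, 0.6, 11.2]
width: 52.4
time_s: 18.03
tcp_pos: [514.8, 1.4, 33.2]
eef_rot: [-0.0, 0.745, 0.667, -0.0]
force: [0.1, 0.3, -0.1]
width: 70.0
time_s: 18.45
tcp_pos: [515.8, 2.1, 157.1]
eef_rot: [0.001, 0.745, 0.667, 0.001]
force: [0.9, -0.3, 0.3]
width: 85.7
ridge S occupied: [-125, -124, -123, -122, -121, -120, -119, -118, -50, -49, -48, -47, -46, -45, -44, -43, -42, -41, -40, -39, -38, -37, -36, -35, -34, -33, -32, -31, -30, -29, -28, -27, -26, -25, -24, -23, -22, -21, -20, -19, -18, -17, -16, -15, -14, -13, -12, -11, -10, -9, -8, -7, -6, -5, -4, -3, -2, -1, 0, 1, 2]
heel X pct [-24.   25.9] mid 0.97
bed X [-49.1  49.5] mid 0.24
tcp S -36.69 X 2.54
t 18.5 tcp [517.5   2.3 159.8] yaw 83.67 tilt [ 0.0071 -0.0004] F [1.  0.1 2.2] w 87.3 q [ 0.44  0.37 -0.67  1.9   0.28  0.96 -0.47]
go (442, 357, 150, 98.6) travel [0.3443, -0.1142, 0.0091] turn [0.41, 0.03, -14.93]
```

View pics/w7.png

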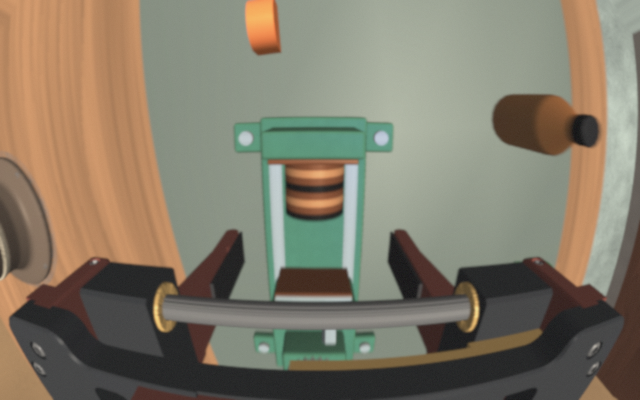

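```bash
python3 -m handwheel '{"travel":[[0.035,-0.012,0],[0.07,-0.024,0],[0.105,-0.036,0],[0.14,-0.048,0],[0.175,-0.06,0]],"turn":[[0,0,-3],[0,0,-6],[0,0,-9],[0,0,-12],[0,0,-15]],"claw":[1,1,1,1,1]}'
python3 - <<'E'
from h import *
pose();go(441.6,357,125,98.6)
E
```

```text
time_s: 18.92
tcp_pos: [473.9, 183.4, 153.8]
eef_rot: [0.0, 0.651, 0.759, -0.0]
force: [1.4, -0.5, -0.2]
width: 88.1
t 18.92 tcp [473.9 183.4 153.8] yaw 98.76 tilt [ 0.0002 -0.0003] F [ 1.4 -0.5 -0.2] w 88.1 q [ 0.16  0.4  -0.78  1.92  0.34  0.96 -0.62]
go (441.6, 357, 125, 98.6) travel [0.1765, -0.0055, 0.0288] turn [0.01, 0.02, 0.16]
```

```bash
python3 -m handwheel '{"travel":[[0.04,-0.001,0],[0.08,-0.002,0],[0.12,-0.004,0.01],[0.155,-0.0055,0.02],[0.173,-0.0055,0.0288]],"turn":[[0,0,0],[0,0,0],[0,0,0],[0,0,0],[0,0,0]],"claw":[1,1,1,1,1]}'
python3 -m handwheel '{"travel":[[0,0,0],[0,0,0],[0,0,0],[0,0,0],[0,0,0]],"turn":[[0,0,0],[0,0,0],[0,0,0],[0,0,0],[0,0,0]],"claw":[1,1,1,1,1]}'
python3 - <<'E'
from h import *
pose()
from heels import heels
heels(roi=(400,640,200,400))
go(441.6,357,14,98.6)
E
```

```text
time_s: 19.33
tcp_pos: [440.8, 357.2, 124.8]
eef_rot: [-0.001, 0.65, 0.76, 0.001]
force: [0.4, 0.4, -0.4]
width: 87.8
time_s: 19.75
tcp_pos: [444.1, 350.8, 124.9]
eef_rot: [0.0, 0.653, 0.758, -0.0]
force: [0.1, 0.1, 0.6]
width: 87.6
t 19.75 tcp [444.1 350.8 124.9] yaw 98.51 tilt [ 0.0004 -0.0006] F [0.1 0.1 0.6] w 87.6 q [-0.2   0.53 -0.75  1.81  0.43  0.97 -0.98]
px [312. 191.] ctr [441.2 357.5] size [52.4 25.4] thick-axis deg 98.4 zmax 47.8 top [441.3 358.2  44. ] bgr [ 52.  72. 105.]
px [453. 204.] ctr [576.7 365.4] size [52.4 25.7] thick-axis deg 112.4 zmax 48.1 top [574.7 365.4  44.1] bgr [40. 52. 72.]
go (441.6, 357, 14, 98.6) travel [0.0064, -0.0015, 0.1109] turn [0.03, 0.03, -0.08]
```

```bash
python3 -m handwheel '{"travel":[[0.0068,-0.0018,0.03],[0.0068,-0.0018,0.06],[0.0068,-0.0018,0.09],[0.0068,-0.0018,0.105],[0.0068,-0.0018,0.108]],"turn":[[0,0,0],[0,0,0],[0,0,0],[0,0,0],[0,0,0]],"claw":[1,1,1,1,1]}'
python3 -m handwheel '{"travel":[[0,0,0],[0,0,0],[0,0,0],[0,0,0.001],[0,0,0.002]],"turn":[[0,0,0],[0,0,0],[0,0,0],[0,0,0],[0,0,0]],"claw":[1,1,1,1,1]}'
python3 - <<'E'
from h import *
pose();go(441.3,357.5,4,98.5)
E
```

```text
time_s: 20.22
tcp_pos: [439.4, 356.4, 13.7]
eef_rot: [-0.0, 0.652, 0.758, -0.002]
force: [-1.4, -0.3, 0.1]
width: 87.8
time_s: 20.63
tcp_pos: [440.9, 359.0, 15.5]
eef_rot: [0.0, 0.652, 0.758, 0.001]
force: [-0.3, -0.1, 0.3]
width: 87.8
t 20.63 tcp [440.9 359.   15.5] yaw 98.63 tilt [0.0013 0.0008] F [-0.3 -0.1  0.3] w 87.8 q [-0.29  0.67 -0.65  1.88  0.57  0.78 -1.1 ]
go (441.3, 357.5, 4, 98.5) travel [-0.0016, 0.0002, 0.0115] turn [0.08, -0.04, 0.13]
```

```bash
python3 -m handwheel '{"travel":[[-0.001,0.0003,0.003],[-0.001,0.0003,0.006],[-0.001,0.0003,0.008],[-0.001,0.0003,0.0095],[-0.001,0.0003,0.0105]],"turn":[[0,0,0],[0,0,0],[0,0,0],[0,0,0],[0,0,0]],"claw":[1,1,1,0.7,0.4]}' 20
python3 -m handwheel '{"travel":[[-0.0003,0,0],[-0.0003,0,0],[-0.0003,0,0],[-0.0003,0,0],[-0.0003,0,0]],"turn":[[0,0,0],[0,0,0],[0,0,0],[0,0,0],[0,0,0]],"claw":[0.3,0.1,0,-0.1,-0.1]}' 20
python3 -m handwheel '{"travel":[[0,0,0],[0,0,0],[0,0,0],[0,0,0],[0,0,0]],"turn":[[0,0,0],[0,0,0],[0,0,0],[0,0,0],[0,0,0]],"claw":[-0.1,-0.1,-0.1,-0.1,-0.1]}' 20
python3 -m handwheel '{"travel":[[0,0,-0.02],[0,0,-0.05],[0,0,-0.09],[0,0,-0.125],[0,0,-0.14]],"turn":[[0,0,0],[0,0,0],[0,0,0],[0,0,0],[0,0,0]],"claw":[-0.1,-0.1,-0.1,-0.1,-0.1]}' 20
python3 - <<'E'
from h import *
pose();go(512,-24,147,83.7)
E
python3 inhand.py
```

```text
time_s: 21.05
tcp_pos: [440.5, 357.6, 3.5]
eef_rot: [-0.0, 0.652, 0.758, -0.0]
force: [0.6, -0.2, -0.8]
width: 77.5
time_s: 21.47
tcp_pos: [440.8, 357.5, 4.0]
eef_rot: [-0.0, 0.652, 0.758, -0.0]
force: [0.2, -0.8, 0.4]
width: 51.9
time_s: 21.88
tcp_pos: [440.8, 357.5, 4.0]
eef_rot: [-0.0, 0.652, 0.758, -0.0]
force: [-0.2, -0.7, 0.6]
width: 51.9
time_s: 22.3
tcp_pos: [441.7, 359.0, 148.4]
eef_rot: [0.0, 0.652, 0.759, 0.002]
force: [-0.8, 0.1, -0.1]
width: 51.7
t 22.3 tcp [441.7 359.  148.4] yaw 98.67 tilt [0.0034 0.003 ] F [-0.8  0.1 -0.1] w 51.7 q [-0.2   0.5  -0.77  1.78  0.41  1.01 -0.97]
go (512, -24, 147, 83.7) travel [-0.3893, 0.0118, 0.0005] turn [0.2, -0.17, 14.97]
6420 tool x pct [-11.8  -8.6  -6.4  10.4  11.9  12.2  12.7] y [-24.  -23.   23.3  24. ] z [-41.5 -33.4  -1. ]
front face tool x@0 10.45 slope deg 0.02 2534
ridge x -8.0 12.1
```

```bash
python3 -m handwheel '{"travel":[[-0.035,0.001,0],[-0.075,0.002,0],[-0.115,0.003,0],[-0.155,0.0045,0],[-0.195,0.006,0]],"turn":[[0,0,3],[0,0,6],[0,0,9],[0,0,12],[0,0,15]],"claw":[-0.1,-0.1,-0.1,-0.1,-0.1]}' 20
python3 - <<'E'
from h import *
pose();go(512,-24,145,83.7)
E
```

```text
time_s: 22.77
tcp_pos: [475.7, 163.5, 143.5]
eef_rot: [-0.0, 0.746, 0.666, -0.001]
force: [0.5, 0.0, 0.1]
width: 52.1
t 22.77 tcp [475.7 163.5 143.5] yaw 83.51 tilt [-0.0008 -0.0006] F [0.5 0.  0.1] w 52.1 q [ 0.15  0.38 -0.71  1.94  0.31  0.93 -0.83]
go (512, -24, 145, 83.7) travel [-0.1822, 0.0573, -0.0014] turn [-0.04, 0.04, -0.19]
```

```bash
python3 -m handwheel '{"travel":[[-0.035,0.011,0],[-0.073,0.022,0],[-0.11,0.033,0],[-0.147,0.046,0],[-0.18,0.0573,0]],"turn":[[0,0,0],[0,0,0],[0,0,0],[0,0,0],[0,0,0]],"claw":[-0.1,-0.1,-0.1,-0.1,-0.1]}' 20
python3 -m handwheel '{"travel":[[0,0,0],[0,0,0],[0,0,0.005],[0,0,0.01],[0,0,0.015]],"turn":[[0,0,0],[0,0,0],[0,0,0],[0,0,0],[0,0,0]],"claw":[-0.1,-0.1,-0.1,-0.1,-0.1]}' 20
python3 -m handwheel '{"travel":[[0,0,0],[0,0,0],[0,0,0],[0,0,0],[0,0,0]],"turn":[[0,0,0],[0,0,0],[0,0,0],[0,0,0],[0,0,0]],"claw":[-0.1,-0.1,-0.1,-0.1,-0.1]}' 20
python3 - <<'E'
from h import *
pose();go(512.07,-23.8,46,83.7)
E
python3 inhand.py;python3 pack.py
```

```text
time_s: 23.18
tcp_pos: [512.8, -22.6, 143.6]
eef_rot: [0.0, 0.746, 0.666, -0.001]
force: [-0.1, 1.4, -0.0]
width: 51.6
time_s: 23.6
tcp_pos: [512.6, -18.0, 128.3]
eef_rot: [-0.0, 0.744, 0.668, -0.0]
force: [-1.0, 0.6, -0.1]
width: 51.5
time_s: 24.02
tcp_pos: [513.2, -19.5, 129.2]
eef_rot: [0.0, 0.745, 0.667, -0.0]
force: [-0.4, 0.7, -0.7]
width: 51.9
t 24.02 tcp [513.2 -19.5 129.2] yaw 83.66 tilt [-0.     -0.0003] F [-0.4  0.7 -0.7] w 51.9 q [ 0.46  0.41 -0.65  1.93  0.31  0.9  -0.46]
go (512.07, -23.8, 46, 83.7) travel [-0.0044, -0.0006, 0.0832] turn [-0.0, 0.02, -0.04]
6470 tool x pct [-10.4  -7.6  -5.5  11.4  12.8  13.   13.5] y [-24.  -23.   23.3  24. ] z [-42.8 -34.6  -1.3]
front face tool x@0 11.7 slope deg 2.08 2382
ridge x -7.4 13.1
ridge S occupied: [-43, -42, -41, -40, -39, -38, -37, -36, -35, -34, -33, -32, -31, -30, -29, -28, -26, -25, -24, -23, -22, -21, -20, -19, -18, -17, -16, -15, -14, -13, -12, -11, -10, -9, -8, -7, -6, -5, -4, -3, -1, 0, 1, 2]
heel X pct [-44.5  25.6] mid -9.42
bed X [-49.   49.5] mid 0.22
tcp S -58.97 X 0.64
```

```bash
python3 -m handwheel '{"travel":[[-0.0046,-0.0006,0.02],[-0.0046,-0.0006,0.04],[-0.0046,-0.0006,0.06],[-0.0046,-0.0006,0.078],[-0.0046,-0.0006,0.082]],"turn":[[0,0,0],[0,0,0],[0,0,0],[0,0,0],[0,0,0]],"claw":[-0.1,-0.1,-0.1,-0.1,-0.1]}' 20
python3 -m handwheel '{"travel":[[0,0,0],[0,0,0],[0,0,0],[0,0,0],[0,0,0.001]],"turn":[[0,0,0],[0,0,0],[0,0,0],[0,0,0],[0,0,0]],"claw":[-0.1,-0.1,-0.1,-0.1,-0.1]}' 20
python3 - <<'E'
from h import *
pose();go(512.05,-24.1,34.2,83.7)
E
```

```text
time_s: 24.53
tcp_pos: [510.3, -24.4, 44.7]
eef_rot: [-0.001, 0.745, 0.667, -0.001]
force: [-1.0, -0.7, -1.0]
width: 51.9
time_s: 24.95
tcp_pos: [512.6, -24.3, 47.0]
eef_rot: [0.001, 0.745, 0.667, 0.0]
force: [0.8, 0.1, -0.4]
width: 52.1
t 24.95 tcp [512.6 -24.3  47. ] yaw 83.63 tilt [ 0.0014 -0.0005] F [ 0.8  0.1 -0.4] w 52.1 q [ 0.41  0.52 -0.58  2.    0.42  0.74 -0.54]
go (512.05, -24.1, 34.2, 83.7) travel [0.0001, -0.0006, 0.0128] turn [0.09, 0.02, -0.07]
```

```bash
python3 -m handwheel '{"travel":[[0.0,-0.0002,0.003],[0.0,-0.0002,0.006],[0.0,-0.0002,0.009],[0.0,-0.0002,0.011],[0.0,-0.0002,0.012]],"turn":[[0,0,0],[0,0,0],[0,0,0],[0,0,0],[0,0,0]],"claw":[-0.1,-0.1,-0.1,-0.1,-0.1]}' 20
python3 -m handwheel '{"travel":[[0,0,0],[0,0,0],[0,0,0.0004],[0,0,0.0008],[0,0,0.0008]],"turn":[[0,0,0],[0,0,0],[0,0,0],[0,0,0],[0,0,0]],"claw":[-0.1,-0.1,-0.1,-0.1,-0.1]}' 20
```

```text
time_s: 25.37
tcp_pos: [511.4, -24.2, 33.9]
eef_rot: [-0.0, 0.745, 0.667, -0.001]
force: [-5.7, -0.9, 15.6]
width: 52.3
time_s: 25.78
tcp_pos: [511.5, -24.2, 33.9]
eef_rot: [0.0, 0.745, 0.667, -0.001]
force: [-5.5, -1.0, 13.1]
width: 51.8
```

```bash
python3 -m handwheel '{"travel":[[0,0.0003,-0.0008],[0,0.0006,-0.0008],[0,0.0006,-0.0008],[0,0.0006,-0.0005],[0,0.0006,-0.0005]],"turn":[[0,0,0],[0,0,0],[0,0,0],[0,0,0],[0,0,0]],"claw":[-0.1,-0.1,-0.1,-0.1,-0.1]}' 20
python3 -m handwheel '{"travel":[[0,0,0],[0,0,0],[0,0,0],[0,0,0],[0,0,0]],"turn":[[0,0,0],[0,0,0],[0,0,0],[0,0,0],[0,0,0]],"claw":[0.1,0.3,0.5,0.6,0.6]}' 20
python3 -m handwheel '{"travel":[[0,0,-0.01],[0,0,-0.03],[0,0,-0.065],[0,0,-0.1],[0,0,-0.12]],"turn":[[0,0,0],[0,0,0],[0,0,0],[0,0,0],[0,0,0]],"claw":[0.6,0.6,0.8,1,1]}' 20
python3 -m handwheel '{"travel":[[0,0,0],[0,0,0],[0,0,0],[0,0,0],[0,0,0]],"turn":[[0,0,0],[0,0,0],[0,0,0],[0,0,0],[0,0,0]],"claw":[1,1,1,1,1]}' 20
python3 pack.py w8.png
python3 - <<'E'
from h import *
pose();go(577,365,150,112)
E
```

```text
time_s: 26.2
tcp_pos: [512.5, -24.2, 33.9]
eef_rot: [0.0, 0.745, 0.667, -0.0]
force: [-0.8, -0.8, 5.9]
width: 52.1
time_s: 26.62
tcp_pos: [512.2, -24.2, 33.5]
eef_rot: [-0.0, 0.745, 0.667, -0.0]
force: [-0.1, 0.3, 0.4]
width: 69.9
time_s: 27.03
tcp_pos: [513.4, -23.6, 157.6]
eef_rot: [0.001, 0.745, 0.667, 0.001]
force: [1.2, 0.9, -0.2]
width: 86.3
time_s: 27.45
tcp_pos: [511.6, -24.2, 152.6]
eef_rot: [-0.001, 0.745, 0.667, -0.001]
force: [-1.4, 0.9, 0.2]
width: 87.8
ridge S occupied: [-125, -124, -123, -122, -121, -120, -119, -118, -75, -74, -73, -72, -71, -70, -69, -68, -67, -66, -65, -64, -63, -62, -61, -60, -59, -58, -57, -56, -55, -54, -53, -52, -49, -48, -47, -46, -45, -44, -43, -42, -41, -40, -39, -38, -37, -36, -35, -34, -33, -32, -31, -30, -29, -28, -27, -26, -25, -24, -23, -22, -21, -20, -19, -18, -17, -16, -15, -14, -13, -12, -11, -10, -9, -8, -7, -6, -5, -4, -3, -2, -1, 0, 1, 2]
heel X pct [-44.3  26.6] mid -8.82
bed X [-49.2  48.9] mid -0.12
tcp S -63.59 X -0.36
t 27.5 tcp [511.7 -24.2 152.6] yaw 83.66 tilt [-0.0024  0.0002] F [ 0.2 -0.2  0.2] w 87.8 q [ 0.49  0.38 -0.67  1.91  0.28  0.95 -0.42]
go (577, 365, 150, 112) travel [0.394, 0.022, 0.0026] turn [-0.14, -0.03, -28.34]
```

View pics/w8.png

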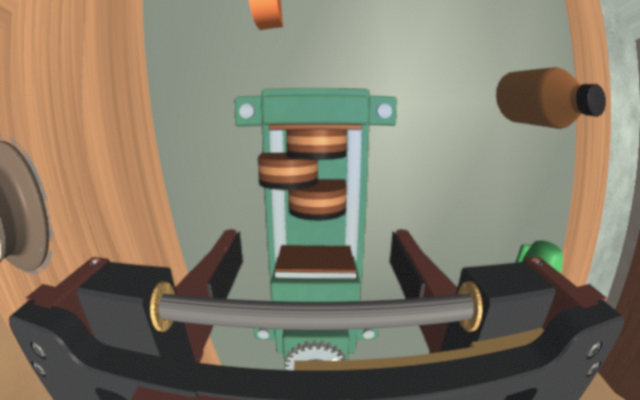

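```bash
cat > h2.py <<'E'
from h import *
s,P=wsnap()
a=np.radians(83.7);ax=np.array([np.cos(a),np.sin(a)]);pr=np.array([np.sin(a),-np.cos(a)]);F=np.array([519.0,39.0])
S=(P[...,:2]-F)@ax; X=(P[...,:2]-F)@pr; Z=P[...,2]
hsv=cv2.cvtColor(s['color'],cv2.COLOR_BGR2HSV)
for nm,lo,hi in(('h1',-25,-2.5),('h2',-49,-28),('h3',-74,-53),('h4',-99,-78)):
    m=(s['z_map']>0)&(S>lo)&(S<hi)&(Z>40)&(Z<84)&(np.abs(X)<58)
    if m.sum()<40: continue
    x=X[m];print(nm,'X',np.percentile(x,[1,99]).round(1),'mid',np.percentile(x,[1,99]).mean().round(1),'ridge X', x[Z[m]>np.percentile(Z[m],97)].mean().round(1))
m=(s['z_map']>0)&(S>-60)&(S<-20)&(Z>45)&(Z<82)&(X<-28)&(X>-56)
if m.any():
    for lo in range(-52,-28,4):
        k=m&(X>lo)&(X<lo+4)
        if k.sum()>5: print(lo,'S',np.percentile(S[k],[2,98]).round(1),Z[k].max().round(0),k.sum())
E
python3 h2.py
```

```text
h1 X [-24.   25.8] mid 0.9 ridge X 0.8
h2 X [-47.7   1. ] mid -23.4 ridge X -24.2
h3 X [-23.2  26.8] mid 1.8 ridge X 2.6
-52 S [-47.6 -25.4] 59.0 19
-48 S [-48.5 -25.3] 67.0 108
-44 S [-49.  -25.2] 71.0 130
-40 S [-49.1 -25.2] 74.0 151
-36 S [-48.9 -25.1] 76.0 165
-32 S [-48.6 -25.1] 77.0 173
```

```bash
python3 - <<'E'
from h import *
pose();go(506.9,2.5,100,83.7)
E
```

```text
t 27.55 tcp [511.8 -24.1 152.8] yaw 83.66 tilt [-0.0021  0.0002] F [-0.6  0.4 -0.2] w 87.9 q [ 0.49  0.38 -0.67  1.91  0.28  0.95 -0.42]
go (506.9, 2.5, 100, 83.7) travel [0.0259, -0.0077, 0.0528] turn [-0.12, 0.0, -0.04]
```

```bash
python3 -m handwheel '{"travel":[[0.013,-0.004,0],[0.026,-0.0077,0.01],[0.026,-0.0077,0.03],[0.026,-0.0077,0.045],[0.026,-0.0077,0.052]],"turn":[[-0.1,0,0],[-0.1,0,0],[-0.1,0,0],[-0.1,0,0],[-0.1,0,0]],"claw":[1,1,1,1,1]}'
python3 -m handwheel '{"travel":[[0,0,0],[0,0,0],[0,0,0],[0,0,0],[0,0,0]],"turn":[[0,0,0],[0,0,0],[0,0,0],[0,0,0],[0,0,0]],"claw":[1,1,1,1,1]}'
python3 - <<'E'
from h import *
pose();go(506.9,2.5,34,83.7);wsnap('w9.png')
E
python3 h2.py
```

```text
time_s: 27.97
tcp_pos: [506.3, 2.7, 99.6]
eef_rot: [-0.001, 0.745, 0.667, -0.001]
force: [-0.8, -1.0, -0.4]
width: 87.8
time_s: 28.38
tcp_pos: [508.0, 2.4, 102.4]
eef_rot: [0.001, 0.745, 0.667, 0.001]
force: [-1.1, 0.8, -0.7]
width: 88.0
t 28.38 tcp [508.    2.4 102.4] yaw 83.62 tilt [ 0.0026 -0.0005] F [-1.1  0.8 -0.7] w 88.0 q [ 0.41  0.44 -0.64  1.97  0.35  0.84 -0.53]
go (506.9, 2.5, 34, 83.7) travel [0.0, -0.0013, 0.0684] turn [0.15, 0.01, -0.08]
h1 X [-30.6  25.6] mid -2.5 ridge X 0.2
h2 X [-47.3   1.1] mid -23.1 ridge X -23.6
h3 X [-22.4  26.2] mid 1.9 ridge X 1.8
-52 S [-41.4 -25.2] 58.0 17
-48 S [-48.5 -25.1] 67.0 154
-44 S [-48.6 -25.1] 71.0 207
-40 S [-48.5 -25. ] 74.0 241
-36 S [-48.9 -24.9] 76.0 263
-32 S [-48.7 -25. ] 77.0 263
```

View pics/w9.png

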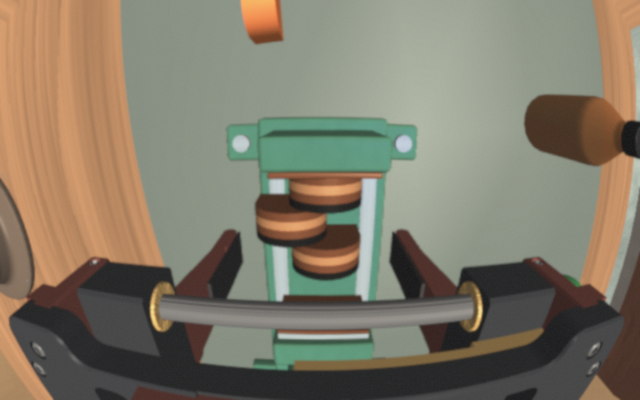

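```bash
python3 -m handwheel '{"travel":[[0,-0.002,0.015],[0,-0.002,0.03],[0,-0.002,0.045],[0,-0.002,0.055],[0,-0.002,0.06]],"turn":[[0.1,0,0],[0.1,0,0],[0.1,0,0],[0.1,0,0],[0.1,0,0]],"claw":[1,1,1,1,1]}'
python3 -m handwheel '{"travel":[[0,0,0],[0,0,0],[0,0,0],[0,0,0.002],[0,0,0.004]],"turn":[[0,0,0],[0,0,0],[0,0,0],[0,0,0],[0,0,0]],"claw":[1,1,1,1,1]}'
python3 - <<'E'
from h import *
pose();go(514.9,1.6,34.5,83.7)
E
```

```text
time_s: 28.9
tcp_pos: [505.1, 2.6, 40.6]
eef_rot: [-0.001, 0.745, 0.667, -0.001]
force: [-1.4, -0.6, 0.8]
width: 87.6
time_s: 29.32
tcp_pos: [506.2, 2.6, 38.2]
eef_rot: [0.0, 0.745, 0.667, 0.0]
force: [-0.7, -0.1, -0.4]
width: 87.7
t 29.32 tcp [506.2   2.6  38.2] yaw 83.64 tilt [ 0.001  -0.0003] F [-0.7 -0.1 -0.4] w 87.7 q [ 0.36  0.53 -0.58  2.02  0.44  0.71 -0.61]
go (514.9, 1.6, 34.5, 83.7) travel [-0.0, 0.0088, 0.0037] turn [0.06, 0.01, -0.06]
```

```bash
python3 -m handwheel '{"travel":[[0,0.001,0.001],[0,0.003,0.002],[0,0.005,0.002],[0,0.007,0.002],[0,0.0085,0.002]],"turn":[[0,0,0],[0,0,0],[0,0,0],[0,0,0],[0,0,0]],"claw":[1,1,1,1,1]}' 12
python3 -m handwheel '{"travel":[[0,0,0],[0,0,0],[0,0,0],[0,0,0],[0,0,0]],"turn":[[0,0,0],[0,0,0],[0,0,0],[0,0,0],[0,0,0]],"claw":[0.8,0.6,0.5,0.4,0.3]}' 12
python3 -m handwheel '{"travel":[[0,0,0],[0,0,0],[0,0,0],[0,0,0],[0,0,0]],"turn":[[0,0,0],[0,0,0],[0,0,0],[0,0,0],[0,0,0]],"claw":[0.25,0.2,0.1,0,-0.1]}' 12
python3 -m handwheel '{"travel":[[0,0,0],[0,0,0],[0,0,0],[0,0,0],[0,0,0]],"turn":[[0,0,0],[0,0,0],[0,0,0],[0,0,0],[0,0,0]],"claw":[-0.1,-0.1,-0.1,-0.1,-0.1]}' 12
python3 - <<'E'
from h import *
pose();wsnap('w10.png')
E
```

```text
time_s: 29.73
tcp_pos: [514.4, 1.7, 35.7]
eef_rot: [-0.0, 0.745, 0.667, -0.0]
force: [-0.4, 0.5, -0.3]
width: 88.0
time_s: 30.15
tcp_pos: [514.0, 1.7, 35.7]
eef_rot: [-0.0, 0.745, 0.667, -0.0]
force: [-0.4, -0.4, -0.4]
width: 59.0
time_s: 30.57
tcp_pos: [514.1, 1.7, 35.7]
eef_rot: [-0.0, 0.745, 0.667, -0.0]
force: [-1.0, -0.8, -0.0]
width: 52.1
time_s: 30.98
tcp_pos: [514.1, 1.7, 35.7]
eef_rot: [-0.0, 0.745, 0.667, -0.0]
force: [-0.9, 0.0, 1.3]
width: 51.9
t 30.98 tcp [514.1   1.7  35.7] yaw 83.65 tilt [-0.0004 -0.0002] F [-0.9  0.   1.3] w 51.9 q [ 0.35  0.54 -0.58  2.    0.44  0.72 -0.61]
```

View pics/w10.png

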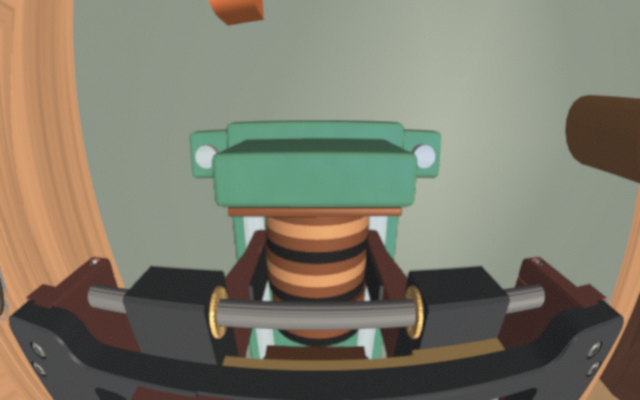

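```bash
python3 -m handwheel '{"travel":[[0,0,0],[0,0,0],[0,0,0],[0,0,0],[0,0,0]],"turn":[[0,0,0],[0,0,0],[0,0,0],[0,0,0],[0,0,0]],"claw":[0.1,0.3,0.5,0.6,0.6]}' 20
python3 -m handwheel '{"travel":[[0,0,-0.01],[0,0,-0.03],[0,0,-0.065],[0,0,-0.1],[0,0,-0.12]],"turn":[[0,0,0],[0,0,0],[0,0,0],[0,0,0],[0,0,0]],"claw":[0.6,0.6,0.8,1,1]}' 20
python3 -m handwheel '{"travel":[[0,0,0],[0,0,0],[0,0,0],[0,0,0],[0,0,0]],"turn":[[0,0,0],[0,0,0],[0,0,0],[0,0,0],[0,0,0]],"claw":[1,1,1,1,1]}' 20
python3 h2.py; python3 pack.py
python3 - <<'E'
from h import *
pose();go(577,365,150,112)
E
```

```text
time_s: 31.45
tcp_pos: [514.1, 1.7, 35.6]
eef_rot: [-0.0, 0.745, 0.667, -0.0]
force: [0.4, 0.3, -0.0]
width: 69.8
time_s: 31.87
tcp_pos: [515.2, 2.4, 159.6]
eef_rot: [0.001, 0.745, 0.667, 0.001]
force: [1.5, -0.2, 0.2]
width: 86.1
time_s: 32.28
tcp_pos: [513.3, 1.7, 154.6]
eef_rot: [-0.001, 0.745, 0.667, -0.001]
force: [-0.7, -0.7, -1.2]
width: 88.1
h1 X [-23.9  26. ] mid 1.1 ridge X 1.6
h2 X [-24.5  25.1] mid 0.3 ridge X 0.1
h3 X [-22.5  26.5] mid 2.0 ridge X 1.8
ridge S occupied: [-125, -124, -123, -122, -121, -120, -119, -118, -75, -74, -73, -72, -71, -70, -69, -68, -67, -66, -65, -64, -63, -62, -61, -60, -59, -58, -57, -56, -55, -54, -53, -52, -51, -50, -49, -48, -47, -46, -45, -44, -43, -42, -41, -40, -39, -38, -37, -36, -35, -34, -33, -32, -31, -30, -29, -28, -27, -26, -25, -24, -23, -22, -21, -20, -19, -18, -17, -16, -15, -14, -13, -12, -11, -10, -9, -8, -7, -6, -5, -4, -3, -2, -1, 0, 1, 2]
heel X pct [-24.2  26.5] mid 1.15
bed X [-49.6  49.1] mid -0.26
tcp S -37.55 X -1.3
t 32.38 tcp [513.6   1.8 154.8] yaw 83.66 tilt [-0.0021  0.0001] F [0.  0.2 0.7] w 87.7 q [ 0.45  0.38 -0.68  1.91  0.29  0.96 -0.48]
go (577, 365, 150, 112) travel [0.368, 0.0229, 0.0047] turn [-0.12, -0.02, -28.34]
```

```bash
python3 -m handwheel '{"travel":[[0.035,0.002,0],[0.075,0.004,0],[0.115,0.007,0],[0.155,0.009,0],[0.19,0.011,0]],"turn":[[0,0,-6],[0,0,-12],[0,0,-18],[0,0,-24],[0,0,-28]],"claw":[1,1,1,1,1]}'
python3 - <<'E'
from h import *
pose();go(577,365,125,112)
E
```

```text
time_s: 32.8
tcp_pos: [545.9, 191.9, 155.1]
eef_rot: [-0.001, 0.559, 0.829, -0.0]
force: [0.3, 0.4, 0.2]
width: 87.8
t 32.8 tcp [545.9 191.9 155.1] yaw 111.99 tilt [-0.0012  0.0005] F [0.3 0.4 0.2] w 87.8 q [ 0.15  0.52 -0.79  1.75  0.42  1.05 -0.4 ]
go (577, 365, 125, 112) travel [0.1488, 0.0937, 0.0302] turn [-0.05, -0.05, -0.01]
```

```bash
python3 -m handwheel '{"travel":[[0.03,0.019,0],[0.063,0.04,0],[0.096,0.06,0.01],[0.125,0.079,0.02],[0.145,0.091,0.03]],"turn":[[0,0,0],[0,0,0],[0,0,0],[0,0,0],[0,0,0]],"claw":[1,1,1,1,1]}'
python3 -m handwheel '{"travel":[[0,0,0],[0,0,0],[0,0,0],[0,0,0],[0,0,0]],"turn":[[0,0,0],[0,0,0],[0,0,0],[0,0,0],[0,0,0]],"claw":[1,1,1,1,1]}'
python3 - <<'E'
from h import *
pose()
from heels import heels
heels(roi=(530,640,300,400))
go(577,365,14,112)
E
```

```text
time_s: 33.22
tcp_pos: [576.4, 361.8, 124.3]
eef_rot: [-0.001, 0.561, 0.828, 0.0]
force: [-0.5, 1.0, 0.9]
width: 87.9
time_s: 33.63
tcp_pos: [578.0, 356.1, 126.1]
eef_rot: [0.0, 0.563, 0.827, -0.0]
force: [-0.0, 0.9, 0.4]
width: 88.1
t 33.63 tcp [578.  356.1 126.1] yaw 111.53 tilt [ 0.0005 -0.0007] F [-0.   0.9  0.4] w 88.1 q [-0.16  0.7  -0.73  1.51  0.5   1.12 -0.62]
px [317. 188.] ctr [576.7 365.5] size [51.8 25.1] thick-axis deg 111.6 zmax 47.8 top [576.7 365.7  44.2] bgr [ 53.  72. 106.]
go (577, 365, 14, 112) travel [0.0086, 0.0023, 0.1122] turn [0.02, 0.04, -0.47]
```

```bash
python3 -m handwheel '{"travel":[[0.009,0.002,0.03],[0.009,0.002,0.06],[0.009,0.002,0.09],[0.009,0.002,0.105],[0.009,0.002,0.109]],"turn":[[0,0,-0.1],[0,0,-0.1],[0,0,-0.1],[0,0,-0.1],[0,0,-0.1]],"claw":[1,1,1,1,1]}'
python3 -m handwheel '{"travel":[[0,0,0],[0,0,0],[0,0,0],[0,0,0.001],[0,0,0.002]],"turn":[[0,0,0],[0,0,0],[0,0,0],[0,0,0],[0,0,0]],"claw":[1,1,1,1,1]}'
python3 - <<'E'
from h import *
pose();go(576.8,365.5,4,111.7)
E
```

```text
time_s: 34.1
tcp_pos: [574.7, 364.7, 13.8]
eef_rot: [-0.001, 0.561, 0.828, -0.002]
force: [0.2, 0.4, 0.8]
width: 87.4
time_s: 34.52
tcp_pos: [576.4, 367.2, 15.9]
eef_rot: [0.0, 0.561, 0.828, 0.001]
force: [-0.4, -0.2, 0.3]
width: 87.6
t 34.52 tcp [576.4 367.2  15.9] yaw 111.73 tilt [0.0014 0.0008] F [-0.4 -0.2  0.3] w 87.6 q [-0.22  0.83 -0.66  1.57  0.59  0.95 -0.7 ]
go (576.8, 365.5, 4, 111.7) travel [-0.0017, -0.0002, 0.0119] turn [0.09, -0.01, 0.03]
```

```bash
python3 -m handwheel '{"travel":[[-0.0011,0,0.003],[-0.0011,0,0.006],[-0.0011,0,0.008],[-0.0011,0,0.0095],[-0.0011,0,0.0108]],"turn":[[0,0,0],[0,0,0],[0,0,0],[0,0,0],[0,0,0]],"claw":[1,1,1,0.7,0.4]}' 20
python3 -m handwheel '{"travel":[[-0.0003,0,0],[-0.0003,0,0],[-0.0003,0,0],[-0.0003,0,0],[-0.0003,0,0]],"turn":[[0,0,0],[0,0,0],[0,0,0],[0,0,0],[0,0,0]],"claw":[0.3,0.1,0,-0.1,-0.1]}' 20
python3 -m handwheel '{"travel":[[0,0,0],[0,0,0],[0,0,0],[0,0,0],[0,0,0]],"turn":[[0,0,0],[0,0,0],[0,0,0],[0,0,0],[0,0,0]],"claw":[-0.1,-0.1,-0.1,-0.1,-0.1]}' 20
python3 -m handwheel '{"travel":[[0,0,-0.02],[0,0,-0.05],[0,0,-0.09],[0,0,-0.125],[0,0,-0.14]],"turn":[[0,0,0],[0,0,0],[0,0,0],[0,0,0],[0,0,0]],"claw":[-0.1,-0.1,-0.1,-0.1,-0.1]}' 20
python3 - <<'E'
from h import *
pose();go(509.2,-49.5,147,83.7)
E
python3 inhand.py
```

```text
time_s: 34.93
tcp_pos: [575.9, 365.7, 3.4]
eef_rot: [-0.0, 0.561, 0.828, -0.0]
force: [-0.2, 0.4, -0.2]
width: 78.0
time_s: 35.35
tcp_pos: [576.2, 365.5, 3.8]
eef_rot: [-0.0, 0.561, 0.828, -0.0]
force: [-1.5, 0.5, -0.5]
width: 51.8
time_s: 35.77
tcp_pos: [576.2, 365.6, 3.8]
eef_rot: [-0.0, 0.561, 0.828, -0.0]
force: [-0.4, -0.5, 0.4]
width: 51.6
time_s: 36.18
tcp_pos: [577.4, 367.1, 148.9]
eef_rot: [0.001, 0.561, 0.828, 0.003]
force: [0.8, 1.5, -0.4]
width: 52.1
t 36.18 tcp [577.4 367.1 148.9] yaw 111.75 tilt [0.0041 0.0034] F [ 0.8  1.5 -0.4] w 52.1 q [-0.17  0.69 -0.74  1.48  0.49  1.15 -0.62]
go (509.2, -49.5, 147, 83.7) travel [-0.3617, -0.2177, 0.0002] turn [0.26, -0.16, 28.05]
6421 tool x pct [-12.1  -8.6  -6.5  10.3  11.7  11.9  12.5] y [-23.9 -23.1  23.3  24. ] z [-41.6 -33.4  -1.1]
front face tool x@0 10.18 slope deg 0.32 2549
ridge x -8.0 12.2
```

```bash
python3 -m handwheel '{"travel":[[-0.03,-0.018,0],[-0.063,-0.038,0],[-0.097,-0.058,0],[-0.13,-0.078,0],[-0.163,-0.098,0]],"turn":[[0,0,6],[0,0,12],[0,0,18],[0,0,24],[0,0,28]],"claw":[-0.1,-0.1,-0.1,-0.1,-0.1]}' 20
python3 - <<'E'
from h import *
pose();go(508.6,-49.4,147,83.7)
E
```

```text
time_s: 36.65
tcp_pos: [544.4, 175.4, 142.4]
eef_rot: [-0.0, 0.747, 0.665, -0.001]
force: [0.3, 0.7, -1.1]
width: 51.4
t 36.65 tcp [544.4 175.4 142.4] yaw 83.41 tilt [-0.002  -0.0011] F [ 0.3  0.7 -1.1] w 51.4 q [ 0.1   0.49 -0.67  1.78  0.36  1.   -0.82]
go (508.6, -49.4, 147, 83.7) travel [-0.2275, -0.0098, -0.0043] turn [-0.11, 0.07, -0.29]
```

```bash
python3 -m handwheel '{"travel":[[-0.04,-0.002,0],[-0.08,-0.004,0],[-0.12,-0.006,0],[-0.16,-0.008,0],[-0.2,-0.01,0]],"turn":[[0,0,-0.2],[0,0,-0.2],[0,0,-0.2],[0,0,-0.2],[0,0,-0.2]],"claw":[-0.1,-0.1,-0.1,-0.1,-0.1]}' 20
python3 -m handwheel '{"travel":[[-0.015,-0.001,0],[-0.027,-0.001,0.005],[-0.027,-0.001,0.01],[-0.027,-0.001,0.015],[-0.027,-0.001,0.017]],"turn":[[0,0,0],[0,0,0],[0,0,0],[0,0,0],[0,0,0]],"claw":[-0.1,-0.1,-0.1,-0.1,-0.1]}' 20
python3 -m handwheel '{"travel":[[0,0,0],[0,0,0],[0,0,0],[0,0,0],[0,0,0]],"turn":[[0,0,0],[0,0,0],[0,0,0],[0,0,0],[0,0,0]],"claw":[-0.1,-0.1,-0.1,-0.1,-0.1]}' 20
python3 - <<'E'
from h import *
pose();go(508.4,-49.4,46,83.7)
E
python3 inhand.py;python3 pack.py w11.png; python3 h2.py
```

```text
time_s: 37.07
tcp_pos: [512.5, -22.1, 142.8]
eef_rot: [-0.0, 0.744, 0.669, -0.001]
force: [1.6, -0.3, -0.5]
width: 52.2
time_s: 37.48
tcp_pos: [509.7, -44.7, 125.6]
eef_rot: [-0.001, 0.743, 0.67, -0.0]
force: [-0.1, -0.6, -0.1]
width: 52.0
time_s: 37.9
tcp_pos: [510.2, -46.3, 127.1]
eef_rot: [0.0, 0.743, 0.669, -0.0]
force: [-0.6, 1.0, -1.1]
width: 52.0
t 37.9 tcp [510.2 -46.3 127.1] yaw 83.98 tilt [ 0.     -0.0002] F [-0.6  1.  -1.1] w 52.0 q [ 0.51  0.41 -0.65  1.94  0.31  0.9  -0.4 ]
go (508.4, -49.4, 46, 83.7) travel [-0.0033, -0.0015, 0.0811] turn [0.0, 0.01, 0.28]
6440 tool x pct [-11.3  -7.6  -5.4  11.3  12.6  12.8  13.1] y [-24.  -22.9  23.3  24. ] z [-43.  -34.6  -1.5]
front face tool x@0 11.53 slope deg 2.5 2372
ridge x -7.3 12.8
ridge S occupied: [-70, -69, -68, -67, -66, -65, -64, -63, -62, -61, -60, -59, -58, -57, -56, -55, -54, -53, -52, -51, -50, -49, -48, -47, -46, -45, -44, -43, -42, -41, -40, -39, -38, -37, -36, -35, -34, -33, -32, -31, -30, -29, -28, -27, -26, -25, -24, -23, -22, -21, -20, -19, -18, -17, -16, -15, -14, -13, -12, -11, -10, -9, -8, -7, -6, -5, -4, -3, -2, -1, 0, 1, 2]
heel X pct [-24.1  26.2] mid 1.04
bed X [-49.4  49.3] mid -0.06
tcp S -86.0 X 0.57
h1 X [-23.4  25.8] mid 1.2 ridge X 0.4
h2 X [-24.1  25. ] mid 0.4 ridge X 0.3
h3 X [-23.1  26.3] mid 1.6 ridge X 1.5
```

View pics/w11.png

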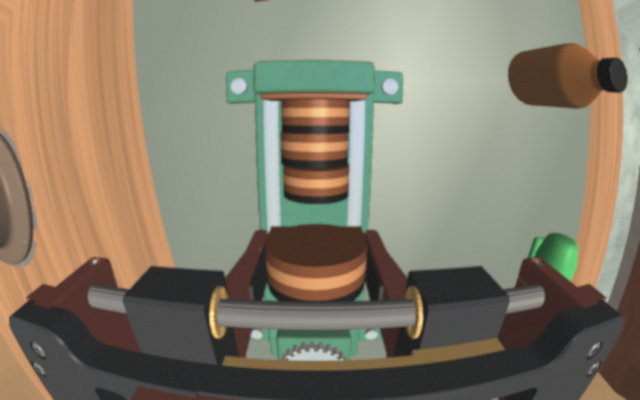

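Three are aligned in a row. Lowering the fourth.

```bash
python3 -m handwheel '{"travel":[[-0.0034,-0.0014,0.02],[-0.0034,-0.0014,0.04],[-0.0034,-0.0014,0.06],[-0.0034,-0.0014,0.076],[-0.0034,-0.0014,0.08]],"turn":[[0,0,0.3],[0,0,0.3],[0,0,0.3],[0,0,0.3],[0,0,0.3]],"claw":[-0.1,-0.1,-0.1,-0.1,-0.1]}' 20
python3 -m handwheel '{"travel":[[0,0,0],[0,0,0],[0,0,0],[0,0,0],[0,0,0.001]],"turn":[[0,0,0],[0,0,0],[0,0,0],[0,0,0],[0,0,0]],"claw":[-0.1,-0.1,-0.1,-0.1,-0.1]}' 20
python3 - <<'E'
from h import *
pose();go(508.4,-49.5,34.2,83.7)
E
```

```text
time_s: 38.47
tcp_pos: [506.8, -50.1, 44.7]
eef_rot: [-0.001, 0.745, 0.667, -0.001]
force: [-0.4, 0.7, -0.7]
width: 51.9
time_s: 38.88
tcp_pos: [508.9, -50.0, 46.8]
eef_rot: [0.001, 0.745, 0.667, 0.0]
force: [-0.1, 0.1, -0.1]
width: 51.6
t 38.88 tcp [508.9 -50.   46.8] yaw 83.63 tilt [ 0.0014 -0.0006] F [-0.1  0.1 -0.1] w 51.6 q [ 0.46  0.52 -0.58  2.    0.42  0.73 -0.49]
go (508.4, -49.5, 34.2, 83.7) travel [0.0005, -0.0006, 0.0126] turn [0.08, 0.03, -0.07]
```

```bash
python3 -m handwheel '{"travel":[[0.0003,0,0.003],[0.0003,0,0.006],[0.0003,0,0.009],[0.0003,0,0.011],[0.0003,0,0.012]],"turn":[[0,0,0],[0,0,0],[0,0,0],[0,0,0],[0,0,0]],"claw":[-0.1,-0.1,-0.1,-0.1,-0.1]}' 20
python3 -m handwheel '{"travel":[[0,0.0003,0],[0,0.0003,0],[0,0.0003,0],[0,0.0003,0],[0,0.0003,0]],"turn":[[0,0,0],[0,0,0],[0,0,0],[0,0,0],[0,0,0]],"claw":[-0.1,-0.1,-0.1,-0.1,-0.1]}' 20
```

```text
time_s: 39.3
tcp_pos: [508.0, -49.6, 33.7]
eef_rot: [-0.0, 0.745, 0.667, -0.001]
force: [-5.3, -0.7, 16.7]
width: 51.8
time_s: 39.72
tcp_pos: [508.5, -49.7, 33.8]
eef_rot: [-0.0, 0.745, 0.667, -0.0]
force: [-0.3, -0.1, -1.4]
width: 52.0
```

```bash
python3 -m handwheel '{"travel":[[0,0,0],[0,0,0],[0,0,0],[0,0,-0.002],[0,0,-0.003]],"turn":[[0,0,0],[0,0,0],[0,0,0],[0,0,0],[0,0,0]],"claw":[0.1,0.3,0.5,0.6,0.6]}' 12
python3 -m handwheel '{"travel":[[0.006,0,0],[0.013,0,0],[0.02,0,0],[0.025,0,0],[0.026,0,0]],"turn":[[0,0,0],[0,0,0],[0,0,0],[0,0,0],[0,0,0]],"claw":[0.6,0.6,0.6,0.6,0.6]}' 12
python3 -m handwheel '{"travel":[[0,0,0],[0,0,0],[0,0,0],[0,0,0],[0,0,0]],"turn":[[0,0,0],[0,0,0],[0,0,0],[0,0,0],[0,0,0]],"claw":[0.6,0.6,0.6,0.6,0.6]}' 12
python3 - <<'E'
from h import *
pose();go(511.2,-24.2,36.5,83.7)
E
```

```text
time_s: 40.13
tcp_pos: [508.6, -49.7, 37.1]
eef_rot: [-0.0, 0.745, 0.667, -0.0]
force: [-0.1, -1.2, 0.0]
width: 69.4
time_s: 40.55
tcp_pos: [511.6, -22.0, 36.9]
eef_rot: [-0.0, 0.745, 0.668, 0.0]
force: [-0.3, -0.1, 0.0]
width: 70.5
time_s: 40.97
tcp_pos: [511.4, -24.2, 36.8]
eef_rot: [-0.0, 0.745, 0.667, -0.0]
force: [0.7, 0.3, 0.4]
width: 70.3
t 40.97 tcp [511.4 -24.2  36.8] yaw 83.62 tilt [-0.0005 -0.0004] F [0.7 0.3 0.4] w 70.3 q [ 0.4   0.54 -0.57  2.01  0.44  0.72 -0.55]
go (511.2, -24.2, 36.5, 83.7) travel [-0.0, -0.0002, 0.0003] turn [-0.03, 0.02, -0.08]
```

```bash
python3 -m handwheel '{"travel":[[0,-0.0003,0],[0,-0.0003,0],[0,-0.0003,0],[0,-0.0003,0],[0,-0.0003,0]],"turn":[[0,0,-0.1],[0,0,-0.1],[0,0,-0.1],[0,0,-0.1],[0,0,-0.1]],"claw":[0.4,0.3,0.2,0,-0.1]}' 12
python3 -m handwheel '{"travel":[[0,0,0],[0,0,0],[0,0,0],[0,0,0],[0,0,0]],"turn":[[0,0,0],[0,0,0],[0,0,0],[0,0,0],[0,0,0]],"claw":[-0.1,0.1,0.4,0.6,0.6]}' 12
python3 -m handwheel '{"travel":[[0.009,0,0],[0.018,0,0],[0.03,0,0],[0.042,0,0],[0.05,0,0]],"turn":[[0,0,0],[0,0,0],[0,0,0],[0,0,0],[0,0,0]],"claw":[0.6,0.6,0.6,0.6,0.6]}' 12
python3 -m handwheel '{"travel":[[0,0,0],[0,0,0],[0,0,0],[0,0,0],[0,0,0]],"turn":[[0,0,0],[0,0,0],[0,0,0],[0,0,0],[0,0,0]],"claw":[0.6,0.6,0.6,0.6,0.6]}' 12
python3 - <<'E'
from h import *
pose();go(516.8,25.4,36.5,83.7)
E
```

```text
time_s: 41.38
tcp_pos: [511.1, -23.8, 36.8]
eef_rot: [-0.0, 0.745, 0.667, -0.0]
force: [-0.0, -0.4, 0.3]
width: 52.2
time_s: 41.8
tcp_pos: [511.1, -23.8, 36.8]
eef_rot: [-0.0, 0.745, 0.667, -0.0]
force: [0.3, 0.1, -0.4]
width: 68.0
time_s: 42.22
tcp_pos: [516.8, 28.6, 37.0]
eef_rot: [-0.0, 0.744, 0.668, 0.0]
force: [-0.2, 0.2, 0.2]
width: 70.3
time_s: 42.63
tcp_pos: [516.5, 25.2, 36.8]
eef_rot: [0.0, 0.745, 0.667, -0.0]
force: [0.2, 0.4, -0.6]
width: 70.4
t 42.63 tcp [516.5  25.2  36.8] yaw 83.69 tilt [-0.0006 -0.0006] F [ 0.2  0.4 -0.6] w 70.4 q [ 0.3   0.55 -0.57  1.99  0.44  0.72 -0.65]
go (516.8, 25.4, 36.5, 83.7) travel [0.0002, 0.0003, 0.0003] turn [-0.03, 0.04, -0.01]
```

```bash
python3 -m handwheel '{"travel":[[0,0.0002,0],[0,0.0002,0],[0,0.0002,0],[0,0.0002,0],[0,0.0002,0]],"turn":[[0,0,0],[0,0,0],[0,0,0],[0,0,0],[0,0,0]],"claw":[0.4,0.3,0.2,0,-0.1]}' 12
python3 -m handwheel '{"travel":[[0,0,0],[0,0,0],[0,0,0],[0,0,0],[0,0,0]],"turn":[[0,0,0],[0,0,0],[0,0,0],[0,0,0],[0,0,0]],"claw":[-0.1,0.1,0.4,0.6,0.6]}' 12
python3 -m handwheel '{"travel":[[0,0,-0.015],[0,0,-0.04],[0,0,-0.08],[0,0,-0.115],[0,0,-0.13]],"turn":[[0,0,0],[0,0,0],[0,0,0],[0,0,0],[0,0,0]],"claw":[0.6,0.6,0.6,0.6,0.6]}' 12
python3 -m handwheel '{"travel":[[-0.02,0,-0.01],[-0.05,0,-0.025],[-0.09,0,-0.045],[-0.115,0,-0.06],[-0.12,0,-0.06]],"turn":[[0,0,0],[0,0,0],[0,0,0],[0,0,0],[0,0,0]],"claw":[0.6,0.6,0.6,0.6,0.6]}' 12
python3 -m handwheel '{"travel":[[0,0,0],[0,0,0],[0,0,0],[0,0,0],[0,0,0]],"turn":[[0,0,0],[0,0,0],[0,0,0],[0,0,0],[0,0,0]],"claw":[0.6,0.6,0.6,0.6,0.6]}' 12
python3 - <<'E'
from h import *
pose();wsnap('w12.png')
E
python3 h2.py; python3 vice.py; python3 pack.py
```

```text
time_s: 43.05
tcp_pos: [516.8, 25.7, 36.9]
eef_rot: [0.0, 0.745, 0.667, -0.0]
force: [0.3, -0.5, -0.4]
width: 52.2
time_s: 43.47
tcp_pos: [516.8, 26.1, 36.8]
eef_rot: [-0.0, 0.745, 0.668, -0.0]
force: [-1.2, 0.3, 1.0]
width: 68.0
time_s: 43.88
tcp_pos: [518.5, 26.8, 171.1]
eef_rot: [0.001, 0.744, 0.668, 0.002]
force: [1.4, 0.2, 0.6]
width: 70.0
time_s: 44.3
tcp_pos: [504.4, -99.0, 229.6]
eef_rot: [0.002, 0.747, 0.665, -0.0]
force: [0.2, -1.6, 0.4]
width: 70.4
time_s: 44.72
tcp_pos: [503.7, -91.9, 226.3]
eef_rot: [-0.001, 0.744, 0.668, -0.0]
force: [0.3, 0.1, 0.5]
width: 70.4
t 44.72 tcp [503.7 -91.9 226.3] yaw 83.88 tilt [-0.0013  0.0005] F [0.3 0.1 0.5] w 70.4 q [ 0.63  0.28 -0.66  1.83  0.19  1.1  -0.2 ]
h1 X [-25.1  25.3] mid 0.1 ridge X 0.5
h2 X [-23.7  25.4] mid 0.8 ridge X 0.8
h3 X [-25.   24.4] mid -0.3 ridge X -0.1
h4 X [-24.   25.9] mid 1.0 ridge X 1.3
t 44.82 tcp [503.8 -92.4 226.5] yaw 83.84 tilt [-0.001   0.0002] F [-0.4  0.5  0.1] w 70.5 q [ 0.63  0.28 -0.66  1.83  0.19  1.1  -0.2 ]
jawtop [275, 31, 83, 22, 1609] [520.2  52.   84. ] (array([520.7,  52.2]), array([20.7, 7
[... 640 characters left out ...]
.9  67.6] x 473.3 538.9 slope deg -6.82 y@515 -80.0
ridge S occupied: [-125, -124, -123, -122, -121, -120, -119, -118, -102, -101, -100, -99, -98, -97, -96, -95, -94, -93, -92, -91, -90, -89, -88, -87, -86, -85, -84, -83, -82, -81, -80, -79, -78, -75, -74, -73, -72, -71, -70, -69, -68, -67, -66, -65, -64, -63, -62, -61, -60, -59, -58, -57, -56, -55, -54, -53, -52, -50, -49, -48, -47, -46, -45, -44, -43, -42, -41, -40, -39, -38, -37, -36, -35, -34, -33, -32, -31, -30, -29, -28, -27, -26, -25, -24, -23, -22, -21, -20, -19, -18, -17, -16, -15, -14, -13, -12, -11, -10, -9, -8, -7, -6, -5, -4, -3, -2, -1, 0, 1, 2]
heel X pct [-24.8  25.6] mid 0.42
bed X [-49.9  48.9] mid -0.5
tcp S -132.7 X -0.65
```

View pics/w12.png

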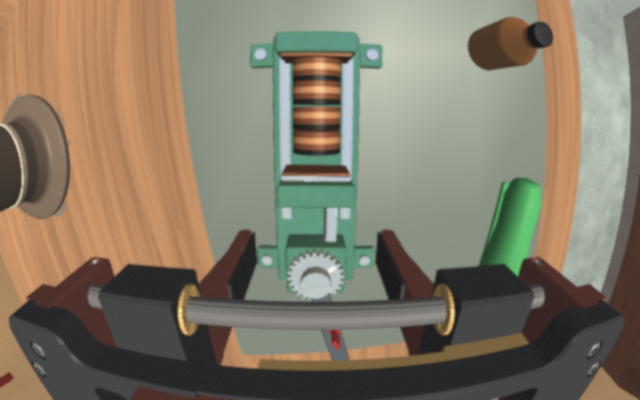

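```bash
python3 -m handwheel '{"travel":[[-0.035,0,0],[-0.075,0,0],[-0.115,0,0],[-0.155,0,0],[-0.19,0,0]],"turn":[[0,0,-3],[0,0,-6],[0,0,-9],[0,0,-12],[0,0,-15]],"claw":[0.6,0.6,0.6,0.6,0.6]}' 12
python3 - <<'E'
from h import *
pose();go(512.3,-321,200,98.6)
E
```

```text
time_s: 45.33
tcp_pos: [482.4, -284.9, 226.9]
eef_rot: [0.0, 0.65, 0.76, -0.001]
force: [0.8, 0.5, -0.2]
width: 70.1
t 45.33 tcp [ 482.4 -284.9  226.9] yaw 98.84 tilt [-0.0005 -0.0009] F [ 0.8  0.5 -0.2] w 70.1 q [ 0.92  0.36 -0.61  1.72  0.23  1.13  0.4 ]
go (512.3, -321, 200, 98.6) travel [-0.0403, 0.024, 0.0269] turn [-0.04, 0.05, 0.24]
```

```bash
python3 -m handwheel '{"travel":[[-0.02,0.012,0],[-0.04,0.024,0.01],[-0.044,0.024,0.02],[-0.044,0.024,0.025],[-0.044,0.024,0.025]],"turn":[[0,0,0.2],[0,0,0.2],[0,0,0.2],[0,0,0.2],[0,0,0.2]],"claw":[0.6,0.6,0.6,0.6,0.6]}' 12
python3 -m handwheel '{"travel":[[0,0,0],[0,0,0],[0,0,0],[0,0,0],[0,0,0]],"turn":[[0,0,0],[0,0,0],[0,0,0],[0,0,0],[0,0,0]],"claw":[0.6,0.6,0.6,0.6,0.6]}' 12
cat > lev.py <<'E'
from h import *
import sys
pose()
s,P=wsnap(sys.argv[1] if len(sys.argv)>1 else None);hsv=cv2.cvtColor(s['color'],cv2.COLOR_BGR2HSV);Z=P[...,2]
ok=(s['z_map']>0)&(P[...,0]>350)&(P[...,0]<640)&(P[...,1]<-150)&(P[...,1]>-400)
for nm,m in(('knob',ok&(Z>138)&(Z<156)&(hsv[...,0]<22)&(hsv[...,1]>50)),('fin',ok&(Z>100)&(Z<136)&((hsv[...,0]<5)|(hsv[...,0]>173))&(hsv[...,1]>150)),('arm',ok&(Z>92)&(Z<106)&(hsv[...,1]<90)&(P[...,1]<-215))):
    if m.sum()<10: print(nm,'none');continue
    k,l,stt,c=cv2.connectedComponentsWithStats(m.astype(np.uint8));i=1+stt[1:,4].argmax();p=P[l==i]
    r=cv2.minAreaRect(p[:,:2].astype(np.float32))
    print(nm,stt[i,4],'px',c[i].round(),p.mean(0).round(1),'rect',np.round(r[0],1),np.round(r[1],1),round(r[2],1))
AX=np.array([493.1,-194.6])
ax0=np.array([-0.1097,-0.994])
m=ok&(Z>138)&(Z<156)&(hsv[...,0]<22)&(hsv[...,1]>50)
if m.sum()>10:
    c=P[m][:,:2].mean(0)-AX;print('r',np.hypot(*c).round(1),'lever',round(float(np.arctan2(ax0[0]*c[1]-ax0[1]*c[0],ax0@c)),3))
E
python3 lev.py w13.png
```

```text
time_s: 45.75
tcp_pos: [512.4, -320.8, 200.0]
eef_rot: [-0.002, 0.652, 0.758, -0.0]
force: [-0.3, 0.9, 0.7]
width: 70.2
time_s: 46.17
tcp_pos: [513.6, -321.9, 202.5]
eef_rot: [0.0, 0.652, 0.758, -0.0]
force: [-0.2, 0.1, -0.1]
width: 70.2
t 46.17 tcp [ 513.6 -321.9  202.5] yaw 98.56 tilt [ 0.0002 -0.0009] F [-0.2  0.1 -0.1] w 70.2 q [ 0.9   0.46 -0.58  1.64  0.27  1.12  0.4 ]
knob 820 px [313. 214.] [ 512.5 -321.8  145.8] rect [ 512.7 -323.2] [24.8 24. ] 39.3
fin 248 px [318. 129.] [ 507.3 -260.8  116.7] rect [ 507.5 -261.5] [10.1 18.1] 23.7
arm 2523 px [312. 135.] [ 503.4 -268.4   99.9] rect [ 504.  -268.1] [ 22.2 109.9] 8.4
r 128.7 lever 0.261
```

View pics/w13.png

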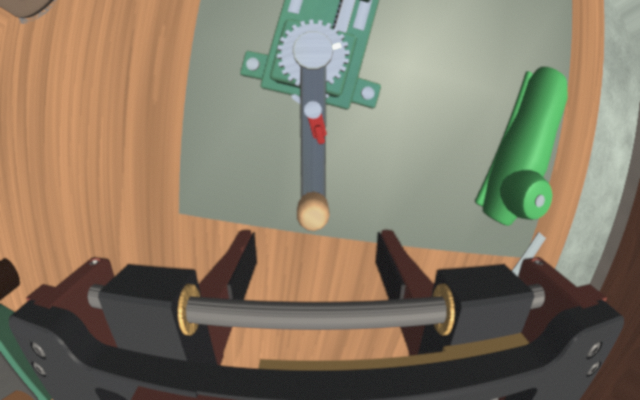

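```bash
python3 - <<'E'
from h import *
go(512.6,-322.8,116,98.4)
E
python3 -m handwheel '{"travel":[[0.0,-0.001,0.02],[0.0,-0.001,0.045],[0.0,-0.001,0.065],[0.0,-0.001,0.075],[0.0,-0.001,0.08]],"turn":[[0,0,0.2],[0,0,0.2],[0,0,0.2],[0,0,0.2],[0,0,0.2]],"claw":[0.6,0.6,0.6,0.6,0.6]}' 12
python3 -m handwheel '{"travel":[[0,0,0],[0,0,0],[0,0,0.002],[0,0,0.004],[0,0,0.004]],"turn":[[0,0,0],[0,0,0],[0,0,0],[0,0,0],[0,0,0]],"claw":[0.6,0.6,0.6,0.6,0.6]}' 12
python3 - <<'E'
from h import *
pose();go(512.6,-322.8,116,98.4)
E
```

```text
go (512.6, -322.8, 116, 98.4) travel [-0.0006, -0.001, 0.0864] turn [-0.01, 0.04, 0.16]
time_s: 46.63
tcp_pos: [511.7, -321.9, 120.4]
eef_rot: [-0.001, 0.654, 0.757, -0.0]
force: [0.3, 0.1, 0.7]
width: 70.4
time_s: 47.05
tcp_pos: [512.6, -322.4, 118.3]
eef_rot: [0.0, 0.654, 0.757, -0.0]
force: [0.2, -0.0, -0.3]
width: 70.3
t 47.05 tcp [ 512.6 -322.4  118.3] yaw 98.34 tilt [ 0.0002 -0.0007] F [ 0.2 -0.  -0.3] w 70.3 q [ 0.88  0.55 -0.55  1.73  0.34  0.96  0.34]
go (512.6, -322.8, 116, 98.4) travel [-0.0004, -0.0001, 0.0023] turn [0.01, 0.04, -0.06]
```

```bash
cat > jaw.py <<'E'
from h import *
import sys
def jaw(fn=None):
    s=snap('top',fn);P=cloud(s);im=s['color'];hsv=cv2.cvtColor(im,cv2.COLOR_BGR2HSV);z=P[...,2]
    ax=np.array([0.1097,0.994]);F=np.array([519.0,39.0])
    S=(P[...,:2]-F)@ax;X=(P[...,:2]-F)@np.array([0.994,-0.1097])
    m=((z>80)&(z<94)&(hsv[...,0]>60)&(hsv[...,0]<95)&(np.abs(X)<36))
    for nm,k in(('fixed',m&(S>0)&(S<40)),('slide',m&(S>-160)&(S<-60))):
        if k.sum()>20: print(nm,'S mean',S[k].mean().round(2),'edges',np.percentile(S[k],[3,97]).round(1),k.sum())
if __name__=='__main__': pose();jaw(*(sys.argv[1:2]))
E
python3 jaw.py
python3 -m handwheel '{"travel":[[0,0,0],[0,0,0],[0,0,0],[0,0,0],[0,0,0]],"turn":[[0,0,0],[0,0,0],[0,0,0],[0,0,0],[0,0,0]],"claw":[0.2,-0.1,-0.3,-0.5,-0.6]}' 15
python3 -m handwheel '{"travel":[[0,0,0],[0,0,0],[0,0,0],[0,0,0],[0,0,0]],"turn":[[0,0,0],[0,0,0],[0,0,0],[0,0,0],[0,0,0]],"claw":[-0.6,-0.6,-0.6,-0.6,-0.6]}' 15
python3 -m handwheel '{"travel":[[0.0007,-0.013,0],[0.0026,-0.0258,0],[0.0058,-0.0384,0],[0.0103,-0.0506,0],[0.0159,-0.0623,0]],"turn":[[0,0,5.73],[0,0,11.46],[0,0,17.19],[0,0,22.92],[0,0,28.65]],"claw":[-0.6,-0.6,-0.6,-0.6,-0.6]}' 15
python3 jaw.py top2.png
```

```text
t 47.05 tcp [ 512.6 -322.4  118.3] yaw 98.34 tilt [ 0.0002 -0.0007] F [ 0.2 -0.  -0.3] w 70.3 q [ 0.88  0.55 -0.55  1.73  0.34  0.96  0.34]
fixed S mean 14.54 edges [ 5.  24.1] 215
slide S mean -140.28 edges [-151.7 -126.1] 258
time_s: 47.52
tcp_pos: [512.5, -322.3, 118.0]
eef_rot: [-0.0, 0.654, 0.757, -0.0]
force: [-0.2, 0.1, 0.4]
width: 40.6
time_s: 47.93
tcp_pos: [512.3, -322.4, 117.9]
eef_rot: [-0.0, 0.654, 0.757, -0.0]
force: [-1.6, -0.1, 1.0]
width: 26.1
time_s: 48.35
tcp_pos: [448.4, -316.3, 117.9]
eef_rot: [0.001, 0.822, 0.569, 0.0]
force: [1.9, -1.1, -3.2]
width: 25.6
t 48.35 tcp [ 448.4 -316.3  117.9] yaw 69.35 tilt [ 0.0011 -0.001 ] F [ 1.9 -1.1 -3.2] w 25.6 q [ 0.87  0.44 -0.45  1.87  0.24  0.88 -0.05]
fixed S mean 14.47 edges [ 5.  24.2] 218
slide S mean -140.29 edges [-151.7 -126.3] 257
```

```bash
python3 -m handwheel '{"travel":[[0.0007,0.013,0],[0.0026,0.0258,0],[0.0058,0.0384,0],[0.0103,0.0506,0],[0.0159,0.0623,0]],"turn":[[0,0,-5.73],[0,0,-11.46],[0,0,-17.19],[0,0,-22.92],[0,0,-28.65]],"claw":[-0.6,-0.6,-0.6,-0.6,-0.6]}' 15
python3 jaw.py
```

```text
time_s: 48.82
tcp_pos: [511.7, -322.4, 117.8]
eef_rot: [-0.001, 0.651, 0.759, -0.001]
force: [-6.5, 2.9, 4.1]
width: 25.7
t 48.82 tcp [ 511.7 -322.4  117.8] yaw 98.74 tilt [-0.0035  0.0002] F [-6.5  2.9  4.1] w 25.7 q [ 0.88  0.55 -0.55  1.72  0.34  0.97  0.35]
fixed S mean 14.43 edges [ 4.9 24.1] 218
slide S mean -134.79 edges [-146.6 -123.6] 268
```

```bash
python3 -m handwheel '{"travel":[[0.0004,0.0104,0],[0.0017,0.0207,0],[0.0037,0.0309,0],[0.0066,0.041,0],[0.0103,0.0506,0]],"turn":[[0,0,-4.58],[0,0,-9.17],[0,0,-13.75],[0,0,-18.33],[0,0,-22.92]],"claw":[-0.6,-0.6,-0.6,-0.6,-0.6]}' 15
python3 jaw.py
python3 -m handwheel '{"travel":[[0.0007,-0.013,0],[0.0026,-0.0258,0],[0.0058,-0.0384,0],[0.0103,-0.0506,0],[0.0159,-0.0623,0]],"turn":[[0,0,5.73],[0,0,11.46],[0,0,17.19],[0,0,22.92],[0,0,28.65]],"claw":[-0.6,-0.6,-0.6,-0.6,-0.6]}' 15
python3 jaw.py
```

```text
time_s: 49.28
tcp_pos: [560.1, -304.4, 117.8]
eef_rot: [-0.002, 0.489, 0.872, -0.001]
force: [-6.3, 1.8, 4.7]
width: 25.8
t 49.28 tcp [ 560.1 -304.4  117.8] yaw 121.48 tilt [-0.0032  0.0004] F [-6.3  1.8  4.7] w 25.8 q [ 0.85  0.62 -0.63  1.64  0.41  1.03  0.64]
fixed S mean 14.44 edges [ 4.9 24.1] 217
slide S mean -129.28 edges [-141.3 -118.1] 267
time_s: 49.75
tcp_pos: [500.0, -323.6, 117.9]
eef_rot: [0.001, 0.693, 0.721, 0.001]
force: [3.1, 1.1, -2.7]
width: 25.9
t 49.75 tcp [ 500.  -323.6  117.9] yaw 92.25 tilt [0.002  0.0001] F [ 3.1  1.1 -2.7] w 25.9 q [ 0.88  0.53 -0.53  1.75  0.32  0.95  0.26]
fixed S mean 14.45 edges [ 4.9 24. ] 218
slide S mean -129.22 edges [-141.8 -117.7] 274
```

```bash
python3 -m handwheel '{"travel":[[0.0007,-0.013,0],[0.0026,-0.0258,0],[0.0058,-0.0384,0],[0.0103,-0.0506,0],[0.0159,-0.0623,0]],"turn":[[0,0,5.73],[0,0,11.46],[0,0,17.19],[0,0,22.92],[0,0,28.65]],"claw":[-0.6,-0.6,-0.6,-0.6,-0.6]}' 15
python3 -m handwheel '{"travel":[[0.0001,-0.0052,0],[0.0004,-0.0104,0],[0.0009,-0.0155,0],[0.0017,-0.0207,0],[0.0026,-0.0258,0]],"turn":[[0,0,2.29],[0,0,4.58],[0,0,6.88],[0,0,9.17],[0,0,11.46]],"claw":[-0.6,-0.6,-0.6,-0.6,-0.6]}' 15
python3 jaw.py
python3 -m handwheel '{"travel":[[0.0007,0.013,0],[0.0026,0.0258,0],[0.0058,0.0384,0],[0.0103,0.0506,0],[0.0159,0.0623,0]],"turn":[[0,0,-5.73],[0,0,-11.46],[0,0,-17.19],[0,0,-22.92],[0,0,-28.65]],"claw":[-0.6,-0.6,-0.6,-0.6,-0.6]}' 15
python3 jaw.py
```

```text
time_s: 50.22
tcp_pos: [436.5, -311.4, 117.9]
eef_rot: [0.001, 0.849, 0.528, -0.0]
force: [1.6, -1.8, -4.4]
width: 26.0
time_s: 50.63
tcp_pos: [414.6, -298.0, 117.9]
eef_rot: [0.001, 0.897, 0.442, -0.0]
force: [0.7, -3.8, -5.0]
width: 25.6
t 50.63 tcp [ 414.6 -298.   117.9] yaw 52.43 tilt [ 0.0003 -0.0017] F [ 0.7 -3.8 -5. ] w 25.6 q [ 0.85  0.37 -0.39  1.96  0.19  0.84 -0.31]
fixed S mean 14.55 edges [ 5.  24.2] 216
slide S mean -129.22 edges [-141.4 -117.7] 274
time_s: 51.1
tcp_pos: [472.9, -322.4, 117.8]
eef_rot: [-0.001, 0.757, 0.653, -0.001]
force: [-5.8, 2.6, 2.5]
width: 25.6
t 51.1 tcp [ 472.9 -322.4  117.8] yaw 81.55 tilt [-0.0032  0.0002] F [-5.8  2.6  2.5] w 25.6 q [ 0.88  0.48 -0.49  1.81  0.28  0.92  0.12]
fixed S mean 14.53 edges [ 5.1 24.1] 215
slide S mean -123.98 edges [-136.2 -112.9] 272
```

```bash
python3 -m handwheel '{"travel":[[0.0001,0.0052,0],[0.0004,0.0104,0],[0.0009,0.0155,0],[0.0017,0.0207,0],[0.0026,0.0258,0]],"turn":[[0,0,-2.29],[0,0,-4.58],[0,0,-6.88],[0,0,-9.17],[0,0,-11.46]],"claw":[-0.6,-0.6,-0.6,-0.6,-0.6]}' 15
python3 jaw.py top3.png
python3 -m handwheel '{"travel":[[0.0,0.0026,0],[0.0001,0.0052,0],[0.0002,0.0078,0],[0.0004,0.0104,0],[0.0006,0.013,0]],"turn":[[0,0,-1.15],[0,0,-2.29],[0,0,-3.44],[0,0,-4.58],[0,0,-5.73]],"claw":[-0.6,-0.6,-0.6,-0.6,-0.6]}' 15
python3 jaw.py
```

```text
time_s: 51.57
tcp_pos: [498.5, -323.8, 117.8]
eef_rot: [-0.001, 0.69, 0.723, -0.001]
force: [-4.7, -0.1, 2.6]
width: 25.6
t 51.57 tcp [ 498.5 -323.8  117.8] yaw 92.68 tilt [-0.0026 -0.0003] F [-4.7 -0.1  2.6] w 25.6 q [ 0.88  0.53 -0.53  1.75  0.32  0.95  0.27]
fixed S mean 14.43 edges [ 4.8 24.1] 218
slide S mean -121.41 edges [-133.5 -110.1] 270
time_s: 52.03
tcp_pos: [511.2, -322.5, 117.8]
eef_rot: [-0.001, 0.654, 0.757, -0.001]
force: [-7.1, -0.3, 3.1]
width: 25.7
t 52.03 tcp [ 511.2 -322.5  117.8] yaw 98.32 tilt [-0.0028 -0.0003] F [-7.1 -0.3  3.1] w 25.7 q [ 0.88  0.55 -0.55  1.73  0.34  0.97  0.34]
fixed S mean 14.43 edges [ 4.9 24.1] 219
slide S mean -120.02 edges [-130.8 -109.6] 242
```

```bash
python3 - <<'E'
from h import *
s=snap('top');im=s['color'];cv2.imwrite('pics/top4.png',cv2.resize(im[200:280,320:450],None,fx=6,fy=6,interpolation=cv2.INTER_CUBIC))
E
python3 -m handwheel '{"travel":[[0.0,0.0013,0],[0.0,0.0026,0],[0.0,0.0039,0],[0.0001,0.0052,0],[0.0002,0.0065,0]],"turn":[[0,0,-0.57],[0,0,-1.15],[0,0,-1.72],[0,0,-2.29],[0,0,-2.86]],"claw":[-0.6,-0.6,-0.6,-0.6,-0.6]}' 15
python3 jaw.py
```

```text
time_s: 52.55
tcp_pos: [516.8, -321.5, 117.8]
eef_rot: [-0.002, 0.635, 0.772, -0.001]
force: [-8.6, 0.2, 5.1]
width: 25.5
t 52.55 tcp [ 516.8 -321.5  117.8] yaw 101.12 tilt [-0.0041 -0.0003] F [-8.6  0.2  5.1] w 25.5 q [ 0.88  0.56 -0.56  1.71  0.35  0.98  0.38]
fixed S mean 14.44 edges [ 4.9 24.1] 219
slide S mean -119.95 edges [-130.9 -109.6] 245
```

View pics/top4.png

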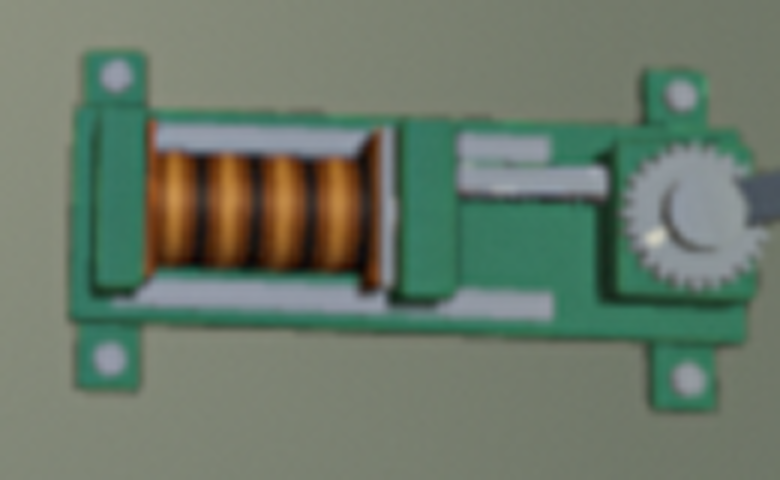

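```bash
python3 -m handwheel '{"travel":[[0.0,0.0013,0],[0.0,0.0026,0],[0.0,0.0039,0],[0.0001,0.0039,0],[0.0001,0.0039,0]],"turn":[[0,0,-0.57],[0,0,-1.15],[0,0,-1.72],[0,0,-1.72],[0,0,-1.72]],"claw":[-0.6,-0.6,-0.6,-0.6,-0.6]}' 15
python3 jaw.py
python3 -m handwheel '{"travel":[[0.0,0.0013,0],[0.0,0.0026,0],[0.0,0.0039,0],[0.0001,0.0039,0],[0.0001,0.0039,0]],"turn":[[0,0,-0.57],[0,0,-1.15],[0,0,-1.72],[0,0,-1.72],[0,0,-1.72]],"claw":[-0.6,-0.6,-0.6,-0.6,-0.6]}' 15
python3 jaw.py
```

```text
time_s: 53.02
tcp_pos: [522.5, -320.3, 117.8]
eef_rot: [-0.0, 0.623, 0.782, -0.0]
force: [-2.9, -0.0, 0.8]
width: 26.1
t 53.02 tcp [ 522.5 -320.3  117.8] yaw 102.91 tilt [-0.0006 -0.0002] F [-2.9 -0.   0.8] w 26.1 q [ 0.87  0.56 -0.57  1.71  0.35  0.98  0.4 ]
fixed S mean 14.38 edges [ 5.  24.1] 216
slide S mean -119.02 edges [-130.9 -105.2] 262
time_s: 53.48
tcp_pos: [526.8, -319.2, 117.8]
eef_rot: [0.0, 0.611, 0.792, -0.0]
force: [-0.8, 0.5, -0.4]
width: 26.2
t 53.48 tcp [ 526.8 -319.2  117.8] yaw 104.66 tilt [ 0.     -0.0001] F [-0.8  0.5 -0.4] w 26.2 q [ 0.87  0.57 -0.57  1.7   0.36  0.98  0.43]
fixed S mean 14.46 edges [ 4.9 24.1] 216
slide S mean -119.0 edges [-130.8 -105.1] 262
```

```bash
python3 -m handwheel '{"travel":[[0.0,0.001,0],[0.0,0.002,0],[0.0,0.003,0],[0.0001,0.004,0],[0.0001,0.005,0]],"turn":[[0,0,-0.44],[0,0,-0.88],[0,0,-1.32],[0,0,-1.76],[0,0,-2.2]],"claw":[-0.6,-0.6,-0.6,-0.6,-0.6]}' 15
python3 jaw.py
python3 -m handwheel '{"travel":[[0.0,0.001,0],[0.0,0.002,0],[0.0,0.003,0],[0.0001,0.004,0],[0.0001,0.005,0]],"turn":[[0,0,-0.44],[0,0,-0.88],[0,0,-1.32],[0,0,-1.76],[0,0,-2.2]],"claw":[-0.6,-0.6,-0.6,-0.6,-0.6]}' 15
python3 jaw.py
```

```text
time_s: 53.95
tcp_pos: [531.3, -317.8, 117.8]
eef_rot: [-0.0, 0.596, 0.803, -0.0]
force: [-3.2, -0.0, 1.0]
width: 25.7
t 53.95 tcp [ 531.3 -317.8  117.8] yaw 106.89 tilt [-0.0007 -0.    ] F [-3.2 -0.   1. ] w 25.7 q [ 0.87  0.58 -0.58  1.69  0.37  0.99  0.45]
fixed S mean 14.45 edges [ 4.9 24.1] 217
slide S mean -118.86 edges [-130.6 -105. ] 264
time_s: 54.42
tcp_pos: [536.0, -316.2, 117.9]
eef_rot: [-0.0, 0.58, 0.815, -0.0]
force: [-3.5, 1.3, 0.1]
width: 25.6
t 54.42 tcp [ 536.  -316.2  117.9] yaw 109.09 tilt [-0.0008  0.    ] F [-3.5  1.3  0.1] w 25.6 q [ 0.87  0.58 -0.59  1.68  0.37  0.99  0.48]
fixed S mean 14.42 edges [ 4.9 24.1] 219
slide S mean -118.66 edges [-130.6 -104.9] 267
```

```bash
cat > wj.py <<'E'
from h import *
import sys
pose();s,P=wsnap(sys.argv[1] if len(sys.argv)>1 else None)
ax=np.array([0.1097,0.994]);F=np.array([519.0,39.0]);S=(P[...,:2]-F)@ax;X=(P[...,:2]-F)@np.array([0.994,-0.1097]);Z=P[...,2]
hsv=cv2.cvtColor(s['color'],cv2.COLOR_BGR2HSV)
g=(s['z_map']>0)&(Z>79)&(Z<92)&(hsv[...,0]>60)&(hsv[...,0]<95)&(hsv[...,1]>60)&(np.abs(X)<34)
for nm,k in(('fixed',g&(S>-8)&(S<40)),('slide',g&(S>-160)&(S<-60))):
    if k.sum()>20: print(nm,S[k].mean().round(2),np.percentile(S[k],[2,98]).round(2),k.sum(),Z[k].mean().round(1))
b=(s['z_map']>0)&(Z>60)&(Z<86)&(hsv[...,0]<20)&(hsv[...,1]>80)&(S<10)&(S>-125)
for lo in(-32,-24,24,28):
    k=b&(X>lo)&(X<lo+4)
    if k.sum()>3: h,e=np.histogram(S[k],np.arange(-125,10,2)); print('X',lo,[int(v) for v in e[:-1][h>0]])
E
python3 wj.py w14.png
```

```text
t 54.47 tcp [ 536.2 -316.1  117.9] yaw 109.13 tilt [-0.0005  0.    ] F [-3.1  0.8 -0. ] w 25.7 q [ 0.87  0.58 -0.59  1.68  0.37  0.99  0.48]
```

View pics/w14.png

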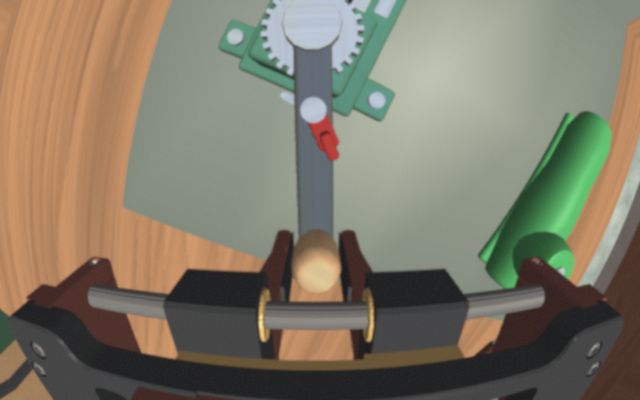

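```bash
cat > prof.py <<'E'
from h import *
ax=np.array([0.1097,0.994]);pr=np.array([0.994,-0.1097]);F=np.array([519.0,39.0])
def prof(im,s,xs,ss,z):
    acc=0
    for x in xs:
        w=np.c_[F+ss[:,None]*ax+x*pr,np.full(len(ss),z)]
        c=w@s['R'].T+s['t'];u=c[:,:2]/c[:,2:]*s['K'][0,0]+s['K'][:2,2]
        acc=acc+cv2.remap(im.astype(np.float32),u[:,0].astype(np.float32)[None],u[:,1].astype(np.float32)[None],cv2.INTER_CUBIC)[0]
    return acc/len(xs)
s=snap('top');im=s['color']
import os
ss=np.arange(-150,45,0.25)
p=prof(im,s,np.arange(-30,31,5),ss,86)
# greenness of jaw top vs rest: edges by gradient extremes
g=p[:,1]-p[:,2]
gd=np.gradient(cv2.GaussianBlur(g[:,None],(1,9),0)[:,0])
for lo,hi,nm in((-145,-122,'slide rear'),(-122,-95,'slide front'),(-5,12,'fixed front'),(15,35,'fixed rear')):
    k=(ss>lo)&(ss<hi);i=np.argmax(np.abs(gd[k]));print(nm,ss[k][i],gd[k][i].round(2))
E
python3 prof.py
python3 - <<'E'
from h import *
s=snap('top');im=s['color'];cv2.imwrite('pics/top5.png',cv2.resize(im[200:280,320:450],None,fx=6,fy=6,interpolation=cv2.INTER_CUBIC))
E
```

```text
slide rear -131.5 1.94
slide front -108.0 -3.15
fixed front 3.5 6.97
fixed rear 34.75 -3.78
```

View pics/top5.png

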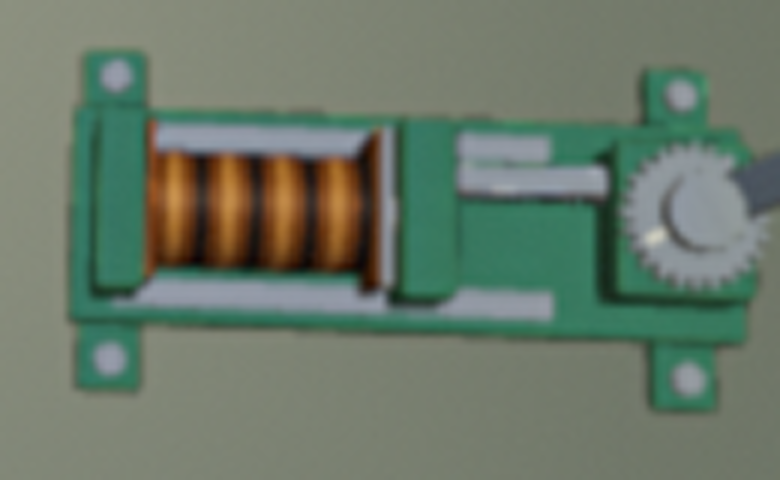

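```bash
python3 - <<'E'
import prof as p, cv2, numpy as np
from h import *
def edges(im):
    q=p.prof(im,p.s,np.arange(-30,31,5),p.ss,86);g=q[:,1]-q[:,2];return cv2.GaussianBlur(g[:,None],(1,9),0)[:,0]
ref=edges(p.im)
k=(p.ss>-140)&(p.ss<-95)
for f in('pics/top2.png','pics/top3.png'):
    e=edges(cv2.imread(f)); best=min(((np.abs(np.interp(p.ss[k]-d,p.ss,e)-ref[k]).mean(),d) for d in np.arange(-3,30,0.25)));print(f,best)
q4=cv2.imread('pics/top4.png').astype(float);q5=cv2.imread('pics/top5.png').astype(float)
d=np.abs(q4-q5).max(2);print('diff jaw area',d[110:310,380:470].mean(), 'pack',d[140:280,150:380].mean(),'lever',d[150:230,740:].mean(),'fixed',d[110:300,90:145].mean())
E
```

```text
slide rear -131.5 1.9
slide front -108.0 -3.11
fixed front 3.5 6.97
fixed rear 34.75 -3.79
pics/top2.png (np.float64(5.78686808424289), np.float64(21.25))
pics/top3.png (np.float64(1.8539981450781475), np.float64(1.5))
diff jaw area 1.5261111111111112 pack 1.8414906832298137 lever 16.0159375 fixed 1.1430622009569378
```

```bash
python3 -m handwheel '{"travel":[[0.0002,-0.0078,0],[0.0009,-0.0155,0],[0.0021,-0.0233,0],[0.0037,-0.0309,0],[0.0058,-0.0384,0]],"turn":[[0,0,3.44],[0,0,6.88],[0,0,10.31],[0,0,13.75],[0,0,17.19]],"claw":[-0.6,-0.6,-0.6,-0.6,-0.6]}' 15
python3 prof.py
python3 -m handwheel '{"travel":[[0.0001,0.004,0],[0.0003,0.008,0],[0.0006,0.012,0],[0.001,0.016,0],[0.0015,0.02,0]],"turn":[[0,0,-1.76],[0,0,-3.53],[0,0,-5.29],[0,0,-7.05],[0,0,-8.81]],"claw":[-0.6,-0.6,-0.6,-0.6,-0.6]}' 15
python3 jaw.py; python3 prof.py
```

```text
time_s: 55.08
tcp_pos: [498.5, -323.8, 117.9]
eef_rot: [0.001, 0.697, 0.717, 0.0]
force: [1.6, -1.6, -5.5]
width: 25.6
slide rear -131.5 1.97
slide front -108.0 -3.13
fixed front 3.5 6.98
fixed rear 34.75 -3.79
time_s: 55.55
tcp_pos: [517.7, -321.4, 117.9]
eef_rot: [-0.001, 0.637, 0.771, -0.001]
force: [-5.1, 0.2, 0.8]
width: 25.7
t 55.55 tcp [ 517.7 -321.4  117.9] yaw 100.89 tilt [-0.0021 -0.0001] F [-5.1  0.2  0.8] w 25.7 q [ 0.88  0.56 -0.56  1.71  0.35  0.97  0.38]
fixed S mean 14.41 edges [ 4.9 24.2] 219
slide S mean -119.97 edges [-130.8 -109.4] 245
slide rear -131.25 1.91
slide front -99.0 -3.72
fixed front 3.5 7.04
fixed rear 34.75 -3.81
```

```bash
python3 -m handwheel '{"travel":[[0.0,0.002,0],[0.0,0.004,0],[0.0002,0.006,0],[0.0003,0.008,0],[0.0004,0.01,0]],"turn":[[0,0,-0.88],[0,0,-1.76],[0,0,-2.64],[0,0,-3.53],[0,0,-4.41]],"claw":[-0.6,-0.6,-0.6,-0.6,-0.6]}' 15
python3 jaw.py
python3 -m handwheel '{"travel":[[0.0,0.002,0],[0.0,0.004,0],[0.0002,0.006,0],[0.0003,0.008,0],[0.0004,0.01,0]],"turn":[[0,0,-0.88],[0,0,-1.76],[0,0,-2.64],[0,0,-3.53],[0,0,-4.41]],"claw":[-0.6,-0.6,-0.6,-0.6,-0.6]}' 15
python3 jaw.py
```

```text
time_s: 56.07
tcp_pos: [527.8, -318.8, 117.9]
eef_rot: [-0.0, 0.608, 0.794, -0.0]
force: [-2.4, 1.5, -2.1]
width: 25.7
t 56.07 tcp [ 527.8 -318.8  117.9] yaw 105.18 tilt [-0.0003 -0.    ] F [-2.4  1.5 -2.1] w 25.7 q [ 0.87  0.57 -0.57  1.7   0.36  0.98  0.43]
fixed S mean 14.52 edges [ 5.  24.1] 217
slide S mean -120.03 edges [-130.8 -109.6] 242
time_s: 56.53
tcp_pos: [537.2, -315.7, 117.9]
eef_rot: [-0.0, 0.577, 0.817, -0.0]
force: [-3.2, 1.9, -1.2]
width: 25.9
t 56.53 tcp [ 537.2 -315.7  117.9] yaw 109.58 tilt [-0.0007  0.0002] F [-3.2  1.9 -1.2] w 25.9 q [ 0.87  0.58 -0.59  1.68  0.38  1.    0.49]
fixed S mean 14.46 edges [ 5.1 24. ] 218
slide S mean -120.01 edges [-130.9 -109.6] 244
```

```bash
python3 -m handwheel '{"travel":[[0.0,0.002,0],[0.0,0.004,0],[0.0002,0.006,0],[0.0003,0.008,0],[0.0004,0.01,0]],"turn":[[0,0,-0.88],[0,0,-1.76],[0,0,-2.64],[0,0,-3.53],[0,0,-4.41]],"claw":[-0.6,-0.6,-0.6,-0.6,-0.6]}' 15
python3 jaw.py
python3 -m handwheel '{"travel":[[0.0,0.002,0],[0.0,0.004,0],[0.0002,0.006,0],[0.0003,0.008,0],[0.0004,0.01,0]],"turn":[[0,0,-0.88],[0,0,-1.76],[0,0,-2.64],[0,0,-3.53],[0,0,-4.41]],"claw":[-0.6,-0.6,-0.6,-0.6,-0.6]}' 15
python3 jaw.py top6.png; python3 - <<'E'
from h import *
im=cv2.imread('pics/top6.png');cv2.imwrite('pics/top6c.png',cv2.resize(im[200:280,320:450],None,fx=6,fy=6,interpolation=cv2.INTER_CUBIC))
a=cv2.imread('pics/top4.png').astype(float);b=cv2.imread('pics/top6c.png').astype(float);d=np.abs(a-b).max(2)
print('diff jaw',d[110:310,380:470].mean(),d[110:310,380:470].max(),'pack',d[140:280,150:380].mean())
s=snap('wrist');fin=s['color'][90:180,280:380];cv2.imwrite('pics/fin.png',cv2.resize(fin,None,fx=5,fy=5))
E
```

```text
time_s: 57.0
tcp_pos: [545.2, -312.5, 117.8]
eef_rot: [-0.001, 0.545, 0.838, -0.001]
force: [-8.3, 1.9, 2.7]
width: 25.7
t 57.0 tcp [ 545.2 -312.5  117.8] yaw 113.93 tilt [-0.0031 -0.0001] F [-8.3  1.9  2.7] w 25.7 q [ 0.86  0.6  -0.61  1.66  0.39  1.01  0.54]
fixed S mean 14.47 edges [ 5.  24.1] 219
slide S mean -120.06 edges [-131.  -109.6] 241
time_s: 57.47
tcp_pos: [555.3, -307.2, 117.9]
eef_rot: [-0.001, 0.512, 0.859, -0.0]
force: [-3.8, 3.4, 0.8]
width: 26.2
t 57.47 tcp [ 555.3 -307.2  117.9] yaw 118.42 tilt [-0.001   0.0005] F [-3.8  3.4  0.8] w 26.2 q [ 0.86  0.61 -0.62  1.65  0.4   1.02  0.6 ]
fixed S mean 14.45 edges [ 4.9 24.2] 218
slide S mean -120.03 edges [-130.8 -109.5] 244
diff jaw 1.4410555555555555 13.0 pack 1.745248447204969
```

View pics/fin.png

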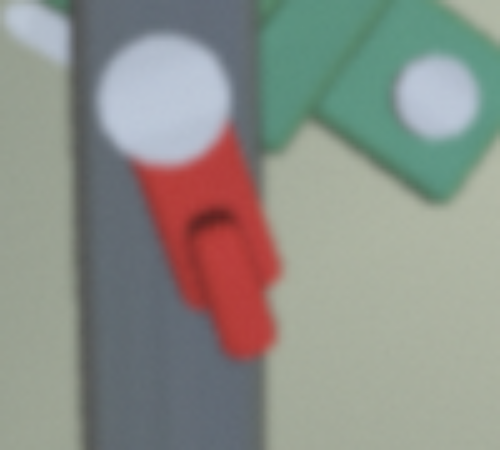

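```bash
python3 -m handwheel '{"travel":[[0,0,0],[0,0,0],[0,0,0],[0,0,0],[0,0,0]],"turn":[[0,0,0],[0,0,0],[0,0,0],[0,0,0],[0,0,0]],"claw":[-0.4,-0.2,0,0.2,0.4]}' 15
python3 -m handwheel '{"travel":[[0,0,-0.01],[0,0,-0.03],[0,0,-0.06],[0,0,-0.09],[0,0,-0.1]],"turn":[[0,0,0],[0,0,0],[0,0,0],[0,0,0],[0,0,0]],"claw":[0.4,0.4,0.4,0.4,0.4]}' 15
python3 jaw.py top7.png
python3 - <<'E'
from h import *
go(512,-50,190,83.7)
E
```

```text
time_s: 57.98
tcp_pos: [555.7, -308.4, 118.2]
eef_rot: [0.0, 0.513, 0.858, -0.0]
force: [-1.0, 0.7, 0.7]
width: 49.5
time_s: 58.4
tcp_pos: [557.4, -308.2, 223.4]
eef_rot: [0.003, 0.513, 0.859, 0.0]
force: [1.0, -0.5, 0.7]
width: 61.6
t 58.4 tcp [ 557.4 -308.2  223.4] yaw 118.31 tilt [ 0.0053 -0.0029] F [ 1.  -0.5  0.7] w 61.6 q [ 0.88  0.51 -0.66  1.54  0.33  1.2   0.66]
fixed S mean 14.36 edges [ 4.8 24.1] 219
slide S mean -119.98 edges [-130.7 -109.7] 245
go (512, -50, 190, 83.7) travel [0.2494, 0.0822, 0.0324] turn [0.31, 0.28, 34.6]
```

```bash
python3 -m handwheel '{"travel":[[0.035,0.012,0],[0.07,0.023,0],[0.107,0.035,0],[0.145,0.048,0],[0.18,0.059,0]],"turn":[[0,0,7],[0,0,14],[0,0,21],[0,0,28],[0,0,34.6]],"claw":[0.4,0.4,0.4,0.4,0.4]}' 15
python3 -m handwheel '{"travel":[[0.02,-0.011,0.01],[0.045,-0.011,0.02],[0.06,-0.011,0.03],[0.06,-0.011,0.03],[0.06,-0.011,0.03]],"turn":[[0,0,0],[0,0,0],[0,0,0],[0,0,0],[0,0,0]],"claw":[0.4,0.4,0.4,0.4,0.4]}' 15
python3 -m handwheel '{"travel":[[0,0,0],[0,0,0],[0,0,0],[0,0,0],[0,0,0]],"turn":[[0,0,0],[0,0,0],[0,0,0],[0,0,0],[0,0,0]],"claw":[0.4,0.4,0.4,0.4,0.4]}' 15
python3 wj.py w15.png
python3 - <<'E'
import cv2
im=cv2.imread('pics/w15.png');cv2.imwrite('pics/w15c.png',cv2.resize(im[30:230,220:420],None,fx=3,fy=3,interpolation=cv2.INTER_CUBIC))
E
```

```text
time_s: 58.87
tcp_pos: [521.0, -119.4, 217.3]
eef_rot: [-0.0, 0.747, 0.665, -0.0]
force: [0.5, 0.6, 0.7]
width: 61.5
time_s: 59.28
tcp_pos: [517.1, -60.2, 187.3]
eef_rot: [-0.001, 0.744, 0.668, -0.001]
force: [0.8, 0.1, 0.6]
width: 61.4
time_s: 59.7
tcp_pos: [517.7, -61.3, 188.0]
eef_rot: [0.0, 0.745, 0.667, -0.0]
force: [0.3, 1.0, -0.8]
width: 61.5
t 59.7 tcp [517.7 -61.3 188. ] yaw 83.64 tilt [-0.0001 -0.0004] F [ 0.3  1.  -0.8] w 61.5 q [ 0.54  0.34 -0.64  1.86  0.24  1.02 -0.31]
fixed 13.59 [ 4.09 23.35] 1865 84.1
slide -119.4 [-131.33 -109.38] 1847 84.8
X -32 [-101, -99, -97, -3, -1, 1]
X -24 [-101, -99, -97, -93, -91, -89, -87, -85, -83, -81, -79, -77, -75, -73, -69, -67, -65, -63, -61, -59, -57, -55, -53, -51, -49, -45, -43, -41, -39, -37, -35, -33, -31, -29, -27, -25, -21, -19, -17, -15, -13, -11, -9, -7, -5, -3, -1, 1]
X 24 [-101, -99, -97, -91, -89, -87, -85, -83, -81, -77, -67, -63, -61, -59, -57, -55, -53, -51, -43, -41, -39, -37, -35, -33, -31, -29, -27, -21, -15, -13, -11, -9, -7, -5, -3, -1, 1]
X 28 [-101, -99, -97, -3, -1, 1]
```

View pics/w15c.png

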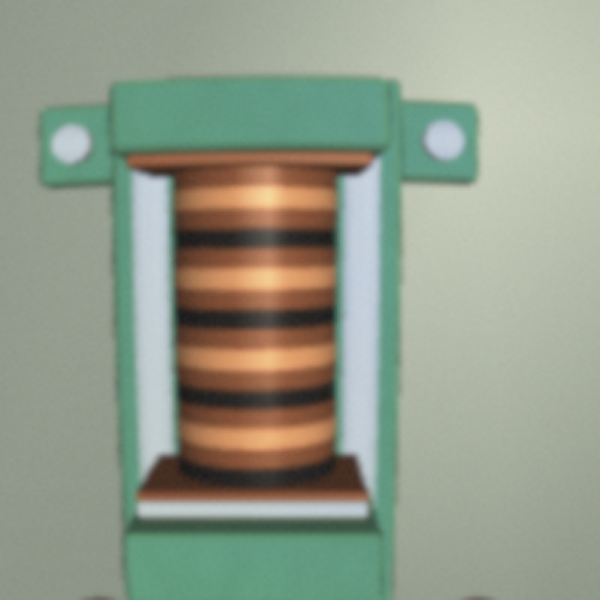

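```bash
python3 h2.py; python3 - <<'E'
from h import *
pose();go(511.45,-22.0,100,83.7)
E
```

```text
h1 X [-24.1  26.1] mid 1.0 ridge X 0.3
h2 X [-24.3  25.2] mid 0.4 ridge X 0.9
h3 X [-23.8  25.4] mid 0.8 ridge X 0.7
h4 X [-33.7  33.8] mid 0.0 ridge X -1.9
t 59.8 tcp [517.7 -61.  188. ] yaw 83.67 tilt [-0.0002 -0.0003] F [0.5 0.3 0. ] w 61.4 q [ 0.54  0.34 -0.64  1.86  0.24  1.02 -0.31]
go (511.45, -22.0, 100, 83.7) travel [0.0381, -0.0105, 0.088] turn [-0.01, 0.02, -0.03]
```

```bash
python3 -m handwheel '{"travel":[[0.015,-0.004,0],[0.03,-0.009,0],[0.039,-0.0105,0.02],[0.039,-0.0105,0.05],[0.039,-0.0105,0.08]],"turn":[[0,0,0],[0,0,0],[0,0,0],[0,0,0],[0,0,0]],"claw":[0.6,0.6,0.6,0.6,0.6]}' 8
python3 -m handwheel '{"travel":[[0,0,0],[0,0,0],[0,0,0],[0,0,0],[0,0,0]],"turn":[[0,0,0],[0,0,0],[0,0,0],[0,0,0],[0,0,0]],"claw":[0.6,0.6,0.6,0.6,0.6]}' 8
python3 - <<'E'
from h import *
pose();go(511.45,-22.0,38,83.7)
E
```

```text
time_s: 60.22
tcp_pos: [512.3, -20.1, 107.9]
eef_rot: [0.001, 0.745, 0.668, 0.001]
force: [0.3, -0.9, 0.0]
width: 70.0
time_s: 60.63
tcp_pos: [512.6, -20.8, 109.5]
eef_rot: [0.001, 0.745, 0.667, 0.001]
force: [-0.1, 0.2, -1.2]
width: 70.3
t 60.63 tcp [512.6 -20.8 109.5] yaw 83.68 tilt [ 0.0023 -0.0006] F [-0.1  0.2 -1.2] w 70.3 q [ 0.44  0.43 -0.62  1.96  0.33  0.85 -0.46]
go (511.45, -22.0, 38, 83.7) travel [-0.0013, -0.0011, 0.0715] turn [0.13, 0.02, -0.02]
```

```bash
python3 -m handwheel '{"travel":[[-0.0013,-0.001,0.02],[-0.0013,-0.001,0.04],[-0.0013,-0.001,0.055],[-0.0013,-0.001,0.064],[-0.0013,-0.001,0.068]],"turn":[[0,0,0],[0,0,0],[0,0,0],[0,0,0],[0,0,0]],"claw":[0.6,0.6,0.6,0.6,0.6]}' 8
python3 -m handwheel '{"travel":[[0,0,0],[0,0,0],[0,0,0],[0,0,0],[0,0,0]],"turn":[[0,0,0],[0,0,0],[0,0,0],[0,0,0],[0,0,0]],"claw":[0.6,0.6,0.6,0.6,0.6]}' 8
python3 - <<'E'
from h import *
pose();go(511.45,-22.0,38,83.7)
E
```

```text
time_s: 61.05
tcp_pos: [510.2, -22.1, 39.5]
eef_rot: [-0.0, 0.745, 0.667, -0.0]
force: [0.7, 0.1, 0.2]
width: 70.3
time_s: 61.47
tcp_pos: [510.8, -22.0, 40.5]
eef_rot: [0.0, 0.745, 0.667, 0.0]
force: [-1.5, 0.2, 1.0]
width: 70.6
t 61.47 tcp [510.8 -22.   40.5] yaw 83.7 tilt [ 0.0008 -0.0004] F [-1.5  0.2  1. ] w 70.6 q [ 0.38  0.53 -0.56  2.01  0.42  0.72 -0.54]
go (511.45, -22.0, 38, 83.7) travel [0.0001, 0.0007, 0.0025] turn [0.05, 0.02, -0.0]
```

```bash
python3 -m handwheel '{"travel":[[0,0.0007,0.002],[0,0.0007,0.002],[0,0.0007,0.002],[0,0.0007,0.002],[0,0.0007,0.002]],"turn":[[0,0,0],[0,0,0],[0,0,0],[0,0,0],[0,0,0]],"claw":[0.4,0.3,0.2,0.1,-0.1]}' 8
python3 -m handwheel '{"travel":[[0,0,0],[0,0,0],[0,0,0],[0,0,0],[0,0,0]],"turn":[[0,0,0],[0,0,0],[0,0,0],[0,0,0],[0,0,0]],"claw":[-0.1,-0.1,-0.1,-0.1,-0.1]}' 8
python3 -m handwheel '{"travel":[[0,0,-0.0002],[0,0,-0.0004],[0,0,-0.0006],[0,0,-0.0006],[0,0,-0.0006]],"turn":[[0,0,0],[0,0,0],[0,0,0],[0,0,0],[0,0,0]],"claw":[-0.1,-0.1,-0.1,-0.1,-0.1]}' 8
python3 -c "
from h import *
pose()"
```

```text
time_s: 61.88
tcp_pos: [511.4, -22.1, 37.9]
eef_rot: [0.0, 0.745, 0.667, 0.0]
force: [2.0, -0.9, -1.4]
width: 51.8
time_s: 62.3
tcp_pos: [511.3, -22.0, 37.9]
eef_rot: [0.0, 0.745, 0.667, 0.0]
force: [3.0, -0.5, -3.5]
width: 52.3
time_s: 62.72
tcp_pos: [511.3, -22.1, 38.0]
eef_rot: [-0.0, 0.745, 0.667, 0.0]
force: [5.9, -0.3, -10.7]
width: 51.8
t 62.72 tcp [511.3 -22.1  38. ] yaw 83.7 tilt [0.0001 0.0002] F [  5.9  -0.3 -10.7] w 51.8 q [ 0.38  0.53 -0.56  2.01  0.42  0.71 -0.54]
```

```bash
python3 -m handwheel '{"travel":[[0,0,0.0003],[0,0,0.0006],[0,0,0.0006],[0,0,0.0006],[0,0,0.0006]],"turn":[[0,0,0],[0,0,0],[0,0,0],[0,0,0],[0,0,0]],"claw":[-0.1,-0.1,-0.1,0.2,0.5]}' 8
python3 -m handwheel '{"travel":[[0,0,0],[0,0,0],[0,0,0],[0,0,0],[0,0,0]],"turn":[[0,0,0],[0,0,0],[0,0,0],[0,0,0],[0,0,0]],"claw":[0.6,0.6,0.6,0.6,0.6]}' 8
python3 -m handwheel '{"travel":[[0,0,-0.015],[0,0,-0.04],[0,0,-0.08],[0,0,-0.12],[0,0,-0.15]],"turn":[[0,0,0],[0,0,0],[0,0,0],[0,0,0],[0,0,0]],"claw":[0.6,0.6,0.6,0.6,0.6]}' 8
python3 -m handwheel '{"travel":[[-0.02,0,0],[-0.035,0,0],[-0.04,0,0],[-0.04,0,0],[-0.04,0,0]],"turn":[[0,0,0],[0,0,0],[0,0,0],[0,0,0],[0,0,0]],"claw":[0.6,0.6,0.6,0.6,0.6]}' 8
python3 wj.py w16.png; python3 h2.py; python3 jaw.py top8.png
python3 - <<'E'
import cv2
im=cv2.imread('pics/w16.png');cv2.imwrite('pics/w16c.png',cv2.resize(im[30:230,220:420],None,fx=3,fy=3,interpolation=cv2.INTER_CUBIC))
E
```

```text
time_s: 63.13
tcp_pos: [510.2, -21.9, 37.8]
eef_rot: [-0.0, 0.745, 0.667, -0.001]
force: [0.1, 0.4, 0.3]
width: 56.3
time_s: 63.55
tcp_pos: [510.8, -22.0, 37.8]
eef_rot: [-0.0, 0.745, 0.667, -0.0]
force: [1.6, 0.4, 0.5]
width: 70.4
time_s: 63.97
tcp_pos: [511.3, -21.5, 190.7]
eef_rot: [0.0, 0.745, 0.667, 0.0]
force: [1.5, -0.9, 0.3]
width: 70.2
time_s: 64.38
tcp_pos: [506.4, -61.3, 187.5]
eef_rot: [-0.001, 0.745, 0.667, -0.0]
force: [0.2, 0.3, 0.3]
width: 70.1
t 64.38 tcp [506.4 -61.3 187.5] yaw 83.68 tilt [-0.0011  0.0004] F [0.2 0.3 0.3] w 70.1 q [ 0.56  0.32 -0.65  1.88  0.23  1.01 -0.3 ]
fixed 13.41 [ 3.91 23.07] 1854 84.1
slide -119.3 [-131.08 -109.21] 1871 84.7
X -32 [-99, -97, -3, -1, 1]
X -24 [-101, -99, -97, -93, -91, -89, -87, -85, -83, -81, -79, -77, -75, -73, -69, -67, -65, -63, -61, -59, -57, -55, -53, -51, -49, -45, -43, -41, -39, -37, -35, -33, -31, -29, -27, -25, -21, -19, -17, -15, -13, -11, -9, -7, -5, -3, -1, 1]
X 24 [-99, -97, -89, -85, -83, -81, -79, -77, -75, -67, -65, -63, -61, -59, -57, -37, -17, -3, -1, 1]
X 28 [-99, -97, -3, -1, 1]
h1 X [-24.2  25.6] mid 0.7 ridge X 0.1
h2 X [-24.5  24.8] mid 0.2 ridge X 0.4
h3 X [-24.5  25.4] mid 0.4 ridge X 0.5
h4 X [-33.4  33.7] mid 0.1 ridge X -1.6
t 64.48 tcp [506.5 -60.6 187.5] yaw 83.77 tilt [-0.0011  0.0006] F [0.1 0.4 0.2] w 70.2 q [ 0.56  0.32 -0.65  1.88  0.23  1.01 -0.3 ]
fixed S mean 14.42 edges [ 4.8 24.1] 219
```

View pics/w16c.png

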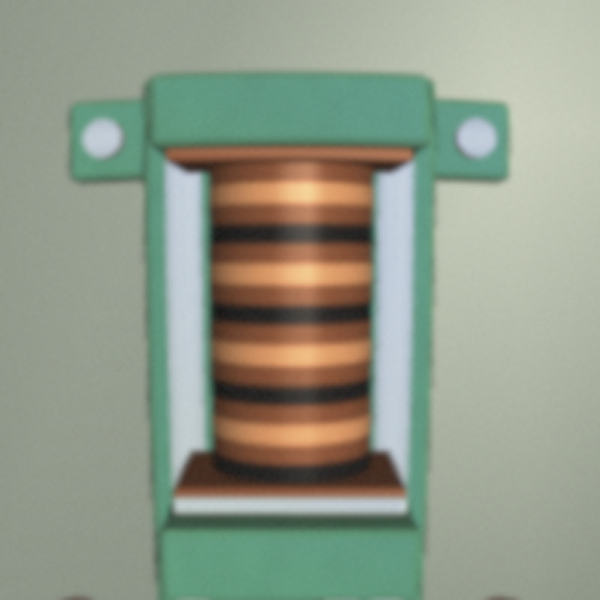

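View pics/top8.png

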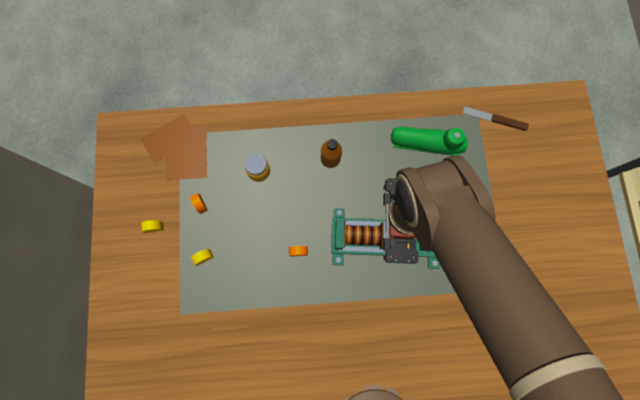

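The four heels stand in contact, square, within about 1 mm of the middle line, and both leathers touch the pack. The bystanders haven't moved, and nothing is touching the robot. I'm handing the job in.

```bash
python3 -m handwheel '{"travel":[[0,0,-0.02],[0,0,-0.04],[0,0,-0.06],[0,0,-0.06],[0,0,-0.06]],"turn":[[0,0,0],[0,0,0],[0,0,0],[0,0,0],[0,0,0]],"claw":[0.6,0.6,0.6,0.6,0.6]}' 8
python3 -c "
from h import *
pose();print(workorder.sign_off())"
```

```text
time_s: 64.95
tcp_pos: [507.2, -61.0, 248.4]
eef_rot: [0.001, 0.745, 0.668, 0.0]
force: [-0.9, -0.0, -0.5]
width: 70.3
t 64.95 tcp [507.2 -61.  248.4] yaw 83.76 tilt [ 0.0012 -0.0004] F [-0.9 -0.  -0.5] w 70.3 q [ 0.58  0.26 -0.67  1.8   0.18  1.14 -0.25]
the job is handed in; nothing more can be done
None
```

All four brown heels are clamped side by side in the vice, and I handed the job in at 65 s of robot time; it reported no verdict. The second heel got knocked about 25 mm sideways while I was loading, so I centred it again. Anticlockwise swings of the lever already closed the jaw, so I left the red catch alone. I closed the jaw about 20 mm with the lever only, until it stalled on the pack, and then let go.

**Last checks:**
- **Pack:** no visible gaps between the heels, and both leather faces bear squarely on it. Three of the heels measured within about 1 mm of the middle line. The fourth's reading was spoiled by the pad, but it looks aligned in the picture.
- **Hold:** I pulled up on the third heel with about 10 N and it did not move.
- **Bystanders:** the bottle, jar and shoe last look unmoved in the top view.

**What disagreed or went wrong:**
- **Hard touch:** on the first grasp the fingertips overshot onto the bench and the wrist force reached about 97 N. The limit is 120 N.
- **Lever at the stall:** the force at the knob rose to about 8.5 N twice, then dropped while the lever kept moving and the jaw did not. I took this as the ratchet slipping under load.
- **Jaw position:** the top camera's jaw reading varied by about 1 mm around the stall. The close wrist-camera views before and after the pull test agreed to about 0.1 mm.
- **Clamping force:** I could not measure it directly.

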